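# Photograph specimen blocks on the index table

### The job

Photograph the resin specimen blocks that stand on the white board: set each one in a bay of its own on the turntable, pushed flush against the bay's back rail and side stop, then turn the turntable by its post a quarter turn anticlockwise (seen from above) until it clicks into its second detent, facing the camera, and with all blocks still flush push the shutter plunger fully down and let it come up. Then turn the turntable back into its first detent and return the blocks to the white board, each standing upright, without disturbing the other things on the bench.

Things in the scene. Friction and masses are not known exactly. Their poses are not given: they have to be found in the camera images.
- block_1: specimen block: amber resin on a grey plastic foot, 45 (x) x 32 (y) x 30 (z) mm, about 55 g, with a dark round section in its top; all blocks are alike and any may go in any bay, either way round (half turn). Origin at the centre of its underside. Two or three blocks are present; an absent one reads None.
- block_2: specimen block: amber resin on a grey plastic foot, 45 (x) x 32 (y) x 30 (z) mm, about 55 g, with a dark round section in its top; all blocks are alike and any may go in any bay, either way round (half turn). Origin at the centre of its underside. Two or three blocks are present; an absent one reads None.
- block_3: specimen block: amber resin on a grey plastic foot, 45 (x) x 32 (y) x 30 (z) mm, about 55 g, with a dark round section in its top; all blocks are alike and any may go in any bay, either way round (half turn). Origin at the centre of its underside. Two or three blocks are present; an absent one reads None.
- board: white plastic specimen board, fixed, 250 (x) x 230 (y) x 4 (z) mm, left of the turntable; the blocks start on it and return to it. Origin at the centre of its underside.
- table_deck (a joint): deck angle, rad, growing anticlockwise from above: 0 = first (loading) detent, where it starts; pi/2 = second detent, the bays' open -x sides facing the camera. A sprung ball clicks between two bumps on the rim; within 0.05 rad it pulls the deck in. 0.7 N m (6 N at the post) to break out of or into a detent, 0.1 N m between them. Hard stops at -0.35 and 1.95.
- axis (a point): the turntable's vertical axis, at the deck's top surface (30 mm above the bench); its frame turns with the deck: an aluminium disc of 148 mm radius with three bays side by side along its y, 85 mm apart, and one back rail behind them (on their +x side).
- stand: the turntable's fixed white base; origin on the axis at the bench, axes parallel to the deck's at joint 0. It carries the steel detent housing (at +x, to 221 mm out, 36 mm high) and, on a flat rail 50 mm wide towards -y, the black camera looking at the deck: lens 267 mm, back 373 mm from the axis, 105 mm wide, 121 mm high.
- post_top (a point): centre of the top of the upright round steel post on the deck by which it is turned: 16 mm diameter, 45 mm high above the deck, 125 mm from the axis, 45 degrees from the deck's +x towards its +y (behind the rail). Its frame turns with the deck.
- bay_a (a point): point on the deck's top where a block's origin lies when flush in this bay (its 45 mm side along x); frame turns with the deck. Back rail's face at x = +22.5 mm, side stop's face at y = +16 mm; both 8 mm thick, 9 mm above the deck; the side stop spans x -9.5 to +22.5 mm. Open on the -x and -y sides. Bay at the +y end of the deck.
- bay_b (a point): point on the deck's top where a block's origin lies when flush in this bay (its 45 mm side along x); frame turns with the deck. Back rail's face at x = +22.5 mm, side stop's face at y = +16 mm; both 8 mm thick, 9 mm above the deck; the side stop spans x -9.5 to +22.5 mm. Open on the -x and -y sides. Middle bay.
- bay_c (a point): point on the deck's top where a block's origin lies when flush in this bay (its 45 mm side along x); frame turns with the deck. Back rail's face at x = +22.5 mm, side stop's face at y = +16 mm; both 8 mm thick, 9 mm above the deck; the side stop spans x -9.5 to +22.5 mm. Open on the -x and -y sides. Bay at the -y end.
- plunger (a joint): shutter plunger's travel in m: 0 = up, 0.012 = fully down. Sprung: 3 N at the start of the stroke, 9 N fully down; springs back up when let go.
- plunger_top (a point): centre of the top of the plunger's black round cap, 34 mm diameter, 67 mm above the bench when up, moving straight down when pressed; it stands on a fixed grey release box 85 x 75 x 45 mm, right of and nearer than the turntable.
- beaker: a loose bystander, to be left alone: glass beaker, 56 mm wide, 65 mm high. Origin at the centre of its underside.
- tape_roll: a loose bystander, to be left alone: roll of tape lying flat, 84 mm wide, 24 mm high. Origin at the centre of its underside.
- bottle: a loose bystander, to be left alone: clear bottle with a blue cap, 64 mm wide, 150 mm high. Origin at the centre of its underside.
- forceps: a loose bystander, to be left alone: steel forceps lying flat, 130 mm long (x), 6 mm high. Origin at the centre of its underside.
- swab_tray: a loose bystander, to be left alone: white tray of swabs, 100 x 75 x 30 mm. Origin at the centre of its underside.
- dish: a loose bystander, to be left alone: closed clear dish, 84 mm wide, 14 mm high. Origin at the centre of its underside.
- jar: a loose bystander, to be left alone: white jar, 60 mm wide, 65 mm high. Origin at the centre of its underside.
There are look-alikes about, which are no part of the job. Leave any blue or purple look-alike of the block_3 alone. Leave any blue look-alike of the part that bears plunger alone.

How it is judged:
On the way, in this order (a step that is already met when the one before it is completed fails the run):
1. every block stands flush in a bay of its own, the turntable in its first detent (((x of block_1 in the frame of bay_a between -0.0025 and 0.0025 m and y of block_1 in the frame of bay_a between -0.0025 and 0.0025 m and z of block_1 in the frame of bay_a between -0.004 and 0.004 m and angle between the x axis of block_1 and the x axis of bay_a, either way round below 0.05 rad) or (x of block_1 in the frame of bay_b between -0.0025 and 0.0025 m and y of block_1 in the frame of bay_b between -0.0025 and 0.0025 m and z of block_1 in the frame of bay_b between -0.004 and 0.004 m and angle between the x axis of block_1 and the x axis of bay_b, either way round below 0.05 rad) or (x of block_1 in the frame of bay_c between -0.0025 and 0.0025 m and y of block_1 in the frame of bay_c between -0.0025 and 0.0025 m and z of block_1 in the frame of bay_c between -0.004 and 0.004 m and angle between the x axis of block_1 and the x axis of bay_c, either way round below 0.05 rad)) and ((x of block_2 in the frame of bay_a between -0.0025 and 0.0025 m and y of block_2 in the frame of bay_a between -0.0025 and 0.0025 m and z of block_2 in the frame of bay_a between -0.004 and 0.004 m and angle between the x axis of block_2 and the x axis of bay_a, either way round below 0.05 rad) or (x of block_2 in the frame of bay_b between -0.0025 and 0.0025 m and y of block_2 in the frame of bay_b between -0.0025 and 0.0025 m and z of block_2 in the frame of bay_b between -0.004 and 0.004 m and angle between the x axis of block_2 and the x axis of bay_b, either way round below 0.05 rad) or (x of block_2 in the frame of bay_c between -0.0025 and 0.0025 m and y of block_2 in the frame of bay_c between -0.0025 and 0.0025 m and z of block_2 in the frame of bay_c between -0.004 and 0.004 m and angle between the x axis of block_2 and the x axis of bay_c, either way round below 0.05 rad)) and ((x of block_3 in the frame of bay_a between -0.0025 and 0.0025 m and y of block_3 in the frame of bay_a between -0.0025 and 0.0025 m and z of block_3 in the frame of bay_a between -0.004 and 0.004 m and angle between the x axis of block_3 and the x axis of bay_a, either way round below 0.05 rad) or (x of block_3 in the frame of bay_b between -0.0025 and 0.0025 m and y of block_3 in the frame of bay_b between -0.0025 and 0.0025 m and z of block_3 in the frame of bay_b between -0.004 and 0.004 m and angle between the x axis of block_3 and the x axis of bay_b, either way round below 0.05 rad) or (x of block_3 in the frame of bay_c between -0.0025 and 0.0025 m and y of block_3 in the frame of bay_c between -0.0025 and 0.0025 m and z of block_3 in the frame of bay_c between -0.004 and 0.004 m and angle between the x axis of block_3 and the x axis of bay_c, either way round below 0.05 rad)) and value of joint table_deck between -0.05 and 0.05 rad), for 0.2 s.
2. the turntable rests in its second detent (value of joint table_deck between 1.5208 and 1.6208 rad and velocity of joint table_deck between -0.05 and 0.05 rad/s), for 0.2 s.
3. the shutter plunger is pushed fully down with the turntable in its second detent and every block flush (value of joint plunger above 0.0105 m and value of joint table_deck between 1.5208 and 1.6208 rad and ((x of block_1 in the frame of bay_a between -0.0025 and 0.0025 m and y of block_1 in the frame of bay_a between -0.0025 and 0.0025 m and z of block_1 in the frame of bay_a between -0.004 and 0.004 m and angle between the x axis of block_1 and the x axis of bay_a, either way round below 0.05 rad) or (x of block_1 in the frame of bay_b between -0.0025 and 0.0025 m and y of block_1 in the frame of bay_b between -0.0025 and 0.0025 m and z of block_1 in the frame of bay_b between -0.004 and 0.004 m and angle between the x axis of block_1 and the x axis of bay_b, either way round below 0.05 rad) or (x of block_1 in the frame of bay_c between -0.0025 and 0.0025 m and y of block_1 in the frame of bay_c between -0.0025 and 0.0025 m and z of block_1 in the frame of bay_c between -0.004 and 0.004 m and angle between the x axis of block_1 and the x axis of bay_c, either way round below 0.05 rad)) and ((x of block_2 in the frame of bay_a between -0.0025 and 0.0025 m and y of block_2 in the frame of bay_a between -0.0025 and 0.0025 m and z of block_2 in the frame of bay_a between -0.004 and 0.004 m and angle between the x axis of block_2 and the x axis of bay_a, either way round below 0.05 rad) or (x of block_2 in the frame of bay_b between -0.0025 and 0.0025 m and y of block_2 in the frame of bay_b between -0.0025 and 0.0025 m and z of block_2 in the frame of bay_b between -0.004 and 0.004 m and angle between the x axis of block_2 and the x axis of bay_b, either way round below 0.05 rad) or (x of block_2 in the frame of bay_c between -0.0025 and 0.0025 m and y of block_2 in the frame of bay_c between -0.0025 and 0.0025 m and z of block_2 in the frame of bay_c between -0.004 and 0.004 m and angle between the x axis of block_2 and the x axis of bay_c, either way round below 0.05 rad)) and ((x of block_3 in the frame of bay_a between -0.0025 and 0.0025 m and y of block_3 in the frame of bay_a between -0.0025 and 0.0025 m and z of block_3 in the frame of bay_a between -0.004 and 0.004 m and angle between the x axis of block_3 and the x axis of bay_a, either way round below 0.05 rad) or (x of block_3 in the frame of bay_b between -0.0025 and 0.0025 m and y of block_3 in the frame of bay_b between -0.0025 and 0.0025 m and z of block_3 in the frame of bay_b between -0.004 and 0.004 m and angle between the x axis of block_3 and the x axis of bay_b, either way round below 0.05 rad) or (x of block_3 in the frame of bay_c between -0.0025 and 0.0025 m and y of block_3 in the frame of bay_c between -0.0025 and 0.0025 m and z of block_3 in the frame of bay_c between -0.004 and 0.004 m and angle between the x axis of block_3 and the x axis of bay_c, either way round below 0.05 rad))), for 0.1 s.
At the end, for the whole second after the job is handed in: Every block upright (within 7 degrees) and at rest, its centre over the white board; turntable within 3 degrees of its first detent; plunger up. Before: all blocks flush (within 2.5 mm, 3 degrees), turntable at its second detent (3 degrees), plunger pressed at least 10.5 of 12 mm there (x of block_1 in the frame of board between -0.125 and 0.125 m and y of block_1 in the frame of board between -0.115 and 0.115 m and z of block_1 in the frame of board between 0 and 0.009 m and angle between each of block_1, block_2, block_3's own z axis and vertical below 0.12 rad and linear speed of each of block_1, block_2, block_3 below 0.02 m/s and x of block_2 in the frame of board between -0.125 and 0.125 m and y of block_2 in the frame of board between -0.115 and 0.115 m and z of block_2 in the frame of board between 0 and 0.009 m and x of block_3 in the frame of board between -0.125 and 0.125 m and y of block_3 in the frame of board between -0.115 and 0.115 m and z of block_3 in the frame of board between 0 and 0.009 m and value of joint table_deck between -0.05 and 0.05 rad and value of joint plunger below 0.002 m); the robot touches nothing.
It fails at once if a bystander is moved more than 30 mm or tipped over (distance of any of beaker, tape_roll, bottle, forceps, swab_tray, dish, jar from where it was at the start of the episode above 0.03 m or angle between any of beaker, tape_roll, bottle, forceps, swab_tray, dish, jar's own z axis and vertical above 0.5 rad).
Of block_1, block_2, block_3 only 2 to 3 are there at a start; the rules pass over those that are not, and their reading is None.
At some moment in a run one of block_1, block_2, block_3 may be knocked a few centimetres aside while the robot is not near it.
It also fails if it takes over 210 s, if anything falls off the work surface, if the arm or the gripper's body presses on something with over 40 N, if the wrist force passes 120 N, or if a joint passes its speed limit or range.

### The arm

A 7-joint arm with a two-finger parallel gripper is mounted at the origin on the work surface. World frame = base frame: x ahead of the robot, y to its left, z up, the work surface at z = 0. Lengths are in m, angles in rad, forces in N, time in s.
With the tool pointing down it reaches from about 0.4 to 0.925 m from the base axis. Payload 5.6 kg.
Tool frame: the origin (TCP) lies where the fingers leave the gripper's body, on its centre line; the fingertips stand 73 mm ahead of it and the grasp point (between the pads) lies bot.grasp_offset ahead of it (bot.grasp_offset is the distance from the TCP to the grasp point, in m); z points along the fingers, y is the line along which they close (so a half turn about z gives the same grasp; the last joint's range is limited). The gripper opens to 85 mm and grips with 20 to 120 N. Pads are 22 mm wide; open, the fingers measure 114 mm over their backs; the gripper's body (76 mm by 85 mm) begins 54 mm behind the grasp point. The pads swing forward as they close: fully open they stand 13 mm farther back than shut.
Start: joints at [1.108, 0.468, -0.012, 1.603, 0.006, 1.071, -0.056], TCP at [0.265, -0.594, 0.304] pointing down, gripper open.
Joint ranges: [-2.53, 2.53], [-0.31, 2.02], [-1.57, 1.55], [0.28, 2.44], [-1.29, 4.43], [0.15, 1.84], [-2.92, 2.92]. Speed limits (rad/s): [2.57, 2.57, 3.14, 3.14, 3.14, 3.14, 3.14].

### API

Orientations are given as a unit quaternion [w, x, y, z].
In Python, from rig import status, imaging, ticket, bot gives the robot as it stands. The module is installed in compiled form; this text tells all that it offers.
- The arm moves only by the tool move_arm, never from a script. Its argument "moves" is a list of rows, each an object of numbers: "claw": the opening, from -1 (shut) to 1 (fully open); "tx", "ty", "tz": the shift along the tool's x, y, z as a fraction of full scale; "yaw": the turn about the tool's z as a fraction of full scale. A call has 1 to 12 rows; each row is the pose to reach, as a shift and turn from the pose commanded when the call began, along the tool's axes at that moment; what a row does not reach only later rows make up. Full scale, the value 1, is 0.25 m for a shift and 60 degrees for a turn. A row lasts 1/12 s, in which the tool goes at most 41.7 mm and 7.16 degrees, less where a joint would pass 70% of its speed; a pose out of reach is approached as far as the arm can. A call with a number of a shift or a turn outside -1 to 1 is refused whole. A call with a gripper value outside its range is refused whole. The fingers move at their own pace and stop on an object; "force" is the grip in N (left out, the last holds). Time passes only in rows, so rows that repeat a pose let the fingers close. It gives the time, the measured TCP pose, the force, the opening and the grip force at its end, in the units of the state.
- status.sense(): the state, without advancing time (a new reading comes with each control period).
- imaging.camera(name): name is "side" or "top"; returns the picture (480x640x3 uint8, red, green, blue); there is no depth.
- imaging.get_calibration(name): a dict with "fx", "fy", "cx", "cy" (pixels), "R" (3x3) and "t" (3): a world point X has camera coordinates R X + t. Camera axes: x right, y down, z forward; pixel columns grow to the right and rows downward; lengths in m; the calibration is good to about 2 mm. A picture is of the moment at which its call begins. get_calibration takes no time and is no camera call.
- ticket.finish_job(): hands the job in; it is judged then, once.
Trained networks look in the newest picture that a camera, given by its name, has taken for a name from the list of things; names that differ only in an ending like _2 or _b are one class to them, and where a whole thing is asked for, a point or a joint stands for the part that bears it (a point fixed in the world has none). Each returns a list of dicts, best first, with "score" (0 to 1); they miss things now and then, are a little off and sometimes report something else, mostly with a low value. They report only what shows in the picture. A call takes as long as a camera call. They do not tell look-alikes from the thing itself.
- imaging.boxes_of(query, camera): "rect" ([left, top, right, bottom] in pixels, round what is visible of it).
- imaging.regions_of(query, camera): "pixels" (480x640 bool, what is visible of it) and "rect" ([left, top, right, bottom] in pixels, round what is visible of it).
The state is a dict: "time_s": time; "q": joint angles; "joint_velocities": joint speeds; "joint_torque": joint torques, N m; "tool_pos": TCP position; "orientation": TCP orientation; "ft_force": force on the tool from outside, world axes, zero at the start; "moment": the same for the moment, N m; "finger_gap": finger opening in m; "gripper_force": force on a finger pad.
Only numpy, scipy, OpenCV 4.12 (cv2) and the standard library are available. Lean on these libraries where they do the work, as an engineer would, in place of code of your own. Each camera call takes 0.05 s, during which the arm holds its last target. There are 200 camera calls.

## Working session

There is one attempt and no reset: what is moved stays moved. The work goes in short steps, Python scripts to look and compute and a tool call to move; the robot and the scene stay as the last step left them, time stands still between calls to the robot, and variables do not carry over. Pictures are saved under pics/ and viewed, at most 14 in all, crops included, and the job is handed in when it is done.

Besides the shell and the picture viewer there is one more tool, called after "Request:" as a command line: name --argument value ..., lists and objects as JSON in quotes. move_arm: Moves the arm, as the interface text tells. Its arguments: {"type":"object","properties":{"moves":{"type":"array","items":{"type":"object","properties":{"claw":{"type":"number"},"tx":{"type":"number","minimum":-1,"maximum":1},"ty":{"type":"number","minimum":-1,"maximum":1},"tz":{"type":"number","minimum":-1,"maximum":1},"yaw":{"type":"number","minimum":-1,"maximum":1}}}},"force":{"type":"number"}},"required":["moves"]}

```bash
mkdir -p pics; python3 - <<'E'
from rig import status, imaging, ticket, bot
import cv2
s=status.sense()
print({k:s[k] for k in s}, bot.grasp_offset)
for n in("top","side"):
    im=imaging.camera(n); cv2.imwrite(f"pics/{n}0.png",im[:,:,::-1]); print(n,imaging.get_calibration(n))
E
```

```text
{'time_s': 0.0, 'q': array([ 1.10801743,  0.46839962, -0.01158396,  1.60365237,  0.00601515,
        1.07136667, -0.05630748]), 'joint_velocities': array([ 0.0012749 , -0.00059167,  0.00045856,  0.00042983,  0.00074367,
        0.00056509, -0.00058582]), 'joint_torque': array([-6.21827094e-04, -5.32376683e+01,  2.16303568e-02, -2.51302153e+01,
        1.15468024e-02,  7.65454170e-03,  8.94861017e-06]), 'tool_pos': array([ 0.26466872, -0.59320032,  0.30291173]), 'orientation': array([-8.58200647e-04,  9.78061985e-01,  2.08312145e-01, -2.57633558e-04]), 'ft_force': array([-0.73679115, -0.01462783, -0.36680768]), 'moment': array([-0.03720383,  0.02701917, -0.01510942]), 'gripper_force': 0.0, 'finger_gap': 0.08527718008579974} 0.0539
top {'fx': 553.7393724999368, 'fy': 553.7393724999368, 'cx': 311.4594848554083, 'cy': 233.65261010493057, 'R': array([[ 0.017169  , -0.99985119,  0.0016826 ],
       [-0.9843874 , -0.01719825, -0.17517325],
       [ 0.17517612,  0.00135122, -0.98453619]]), 't': array([0.05212426, 0.51314665, 1.39766508])}
side {'fx': 582.9247879235486, 'fy': 582.9247879235486, 'cx': 319.3321151924996, 'cy': 233.9737184690274, 'R': array([[-0.98468188, -0.17264402, -0.02440561],
       [-0.0693006 ,  0.5159561 , -0.8538072 ],
       [ 0.15999694, -0.83903715, -0.52001696]]), 't': array([0.51791395, 0.09313264, 1.35817905])}
```

View pics/top0.png

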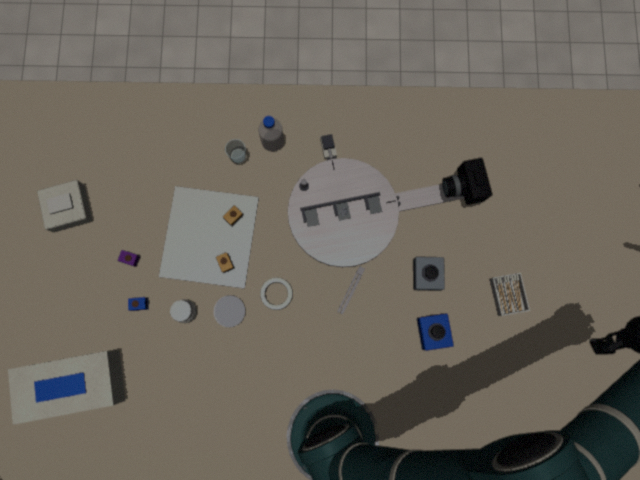

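View pics/side0.png

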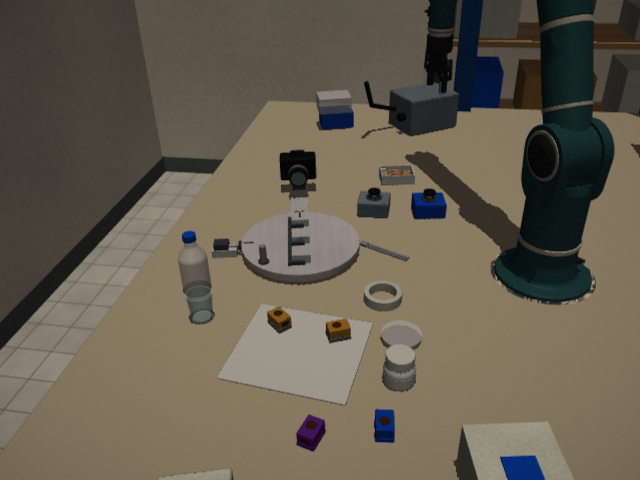

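The top picture shows two amber blocks on the board, at (233,215) and (225,262). The deck centre is near (343,212), the post near (304,184) and the grey plunger near (430,272). The blue and purple objects are the look-alikes. Next I'll measure positions.

```bash
cat > h.py <<'E'
from rig import status, imaging, ticket, bot
import numpy as np, cv2
def ray(n,uv):
    c=imaging.get_calibration(n);R=np.array(c["R"]);t=np.array(c["t"])
    d=R.T@np.array([(uv[0]-c["cx"])/c["fx"],(uv[1]-c["cy"])/c["fy"],1]);return -R.T@t,d
def w(n,uv,z):
    o,d=ray(n,uv);return (o+d*(z-o[2])/d[2])[:2]
def proj(n,X):
    c=imaging.get_calibration(n);p=np.array(c["R"])@np.asarray(X,float)+c["t"];return np.array([c["fx"]*p[0]/p[2]+c["cx"],c["fy"]*p[1]/p[2]+c["cy"]])
def plane(n,im,z,x0,x1,y0,y1,mm=0.5):
    "rectified picture of the plane z: rows grow towards -x, columns towards -y"
    P=np.float32([[x1,y1],[x1,y0],[x0,y0],[x0,y1]]);W=int((y1-y0)*1e3/mm);H=int((x1-x0)*1e3/mm)
    src=np.float32([proj(n,[*p,z]) for p in P]);M=cv2.getPerspectiveTransform(src,np.float32([[0,0],[W,0],[W,H],[0,H]]))
    return cv2.warpPerspective(im,M,(W,H),flags=cv2.INTER_CUBIC)
def rect(n,mask,z):
    k=max(cv2.findContours(mask.astype(np.uint8),cv2.RETR_EXTERNAL,cv2.CHAIN_APPROX_NONE)[0],key=cv2.contourArea)[:,0]
    P=np.float32([w(n,p,z) for p in k])*1000;(c,s,a)=cv2.minAreaRect(P)
    if s[0]<s[1]: a+=90
    return np.round(c,1),np.round(s,1),round((a+90)%180-90,1)
E
python3 - <<'E'
from h import *
for n in("top","side"):
    im=imaging.camera(n)
    for q,z in(("block_1",.03),("axis",.03),("post_top",.075),("plunger_top",.067),("board",.004),("beaker",0),("tape_roll",0.012),("bottle",0),("forceps",0),("swab_tray",0),("dish",.014),("jar",0.065),("stand",.03)):
        for r in imaging.regions_of(q,n)[:4]:
            if r["score"]>.3: print(n,q,round(r["score"],2),np.round(r["rect"]),*rect(n,r["pixels"],z))
E
```

```text
top block_1 0.67 [128. 295. 151. 310.] [324.9 504.4] [33.7 51.4] -85.7
top block_1 0.65 [120. 249. 141. 265.] [442.4 537.8] [53.4 32.7] 72.7
top block_1 0.64 [224. 203. 240. 224.] [561.3 270.9] [36.4 43. ] -44.0
top block_1 0.53 [218. 252. 233. 273.] [435.3 286.2] [49.4 33.6] 26.0
top axis 0.76 [290. 160. 402. 268.] [576.9 -20.9] [293.6 294.8] -8.5
top post_top 0.87 [288. 157. 400. 268.] [566.4 -18.1] [286.1 282. ] 63.3
top plunger_top 0.44 [425. 267. 436. 274.] [ 416.1 -243.7] [28.  30.5] -89.0
top board 0.93 [159. 189. 258. 292.] [507.5 335.8] [233.5 253.3] -6.7
top beaker 0.56 [225. 139. 244. 164.] [748.5 276.2] [69.6 55.3] 2.2
top beaker 0.32 [290. 157. 402. 269.] [585.9 -21.4] [298.6 300.1] -44.3
top tape_roll 0.76 [258. 273. 295. 312.] [357.  150.4] [81.7 82.7] -43.6
top bottle 0.73 [258. 115. 284. 152.] [801.8 179. ] [104.1  65.9] 12.7
top forceps 0.49 [423. 272. 439. 278.] [ 422.3 -259.6] [32.  34.8] -89.0
top forceps 0.48 [338. 267. 366. 314.] [374.3 -45.6] [ 17.7 132.8] -26.2
top swab_tray 0.87 [489. 273. 531. 313.] [ 366.5 -464.9] [104.5  87.8] 11.1
top swab_tray 0.34 [226
[... 1153 characters left out ...]
 284. 214. 322.] [760.4 221. ] [ 61.  141.5] -68.0
side beaker 0.43 [368. 188. 383. 198.] [ 428.1 -369.1] [54.5 34.9] 70.8
side tape_roll 0.72 [364. 279. 402. 308.] [358.  146.1] [ 82.4 109.5] -83.8
side bottle 0.72 [176. 231. 213. 293.] [840.3  44.3] [ 71.5 275.9] -63.3
side forceps 0.63 [360. 242. 410. 263.] [373.4 -53.3] [ 21.9 135.9] -27.0
side swab_tray 0.79 [378. 161. 412. 188.] [ 366.6 -496.1] [109.5 152.5] -82.9
side dish 0.69 [378. 320. 423. 352.] [312.4 271. ] [82.  82.6] -88.1
side jar 0.94 [385. 344. 421. 390.] [308.4 415.1] [ 57.6 115. ] -85.4
side jar 0.5 [380. 321. 420. 349.] [310.8 328.5] [75.1 80.6] -88.1
side stand 0.71 [212. 154. 359. 279.] [ 595.7 -214.3] [718. 362.] 85.8
```

```bash
python3 - <<'E'
from h import *
im=imaging.camera("top")
a=plane("top",im,.039,.4,.72,-.22,.1,.4)
cv2.imwrite("pics/deck.png",cv2.resize(a,(600,600))[:,:,::-1])
E
```

```text
(no output)
```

View pics/deck.png

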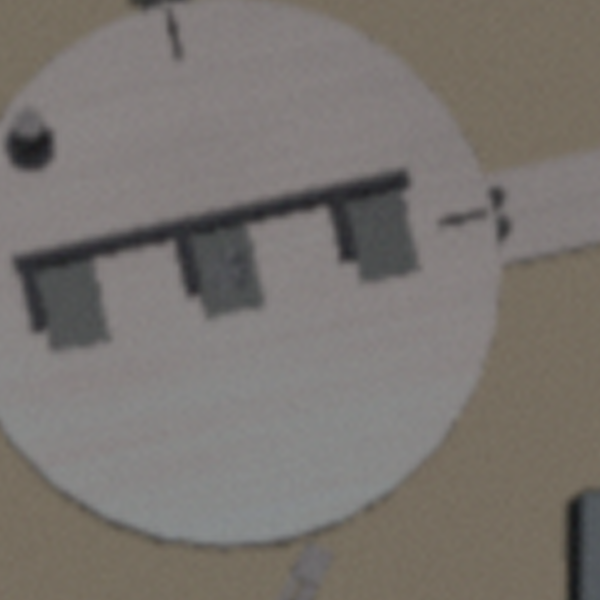

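The rectified deck shows the rail running from (15,260) to (408,178), with the stops on its left (+y) side and the grey bay floors in front of it. Next I'll fit the block and deck poses.

```bash
cat >> h.py <<'E'
from scipy.optimize import minimize
from itertools import product
def avg(n,k=3): return np.mean([imaging.camera(n) for _ in range(k)],0).astype(np.uint8)
def amber(im):
    h=cv2.cvtColor(im,cv2.COLOR_RGB2HSV);return ((h[...,0]>8)&(h[...,0]<24)&(h[...,1]>130)&(h[...,2]>45)).astype(np.uint8)
def hull(n,p,z0,z1,S,off):
    c,s=np.cos(p[2]),np.sin(p[2])
    P=np.float32([proj(n,[p[0]+c*a-s*b,p[1]+s*a+c*b,z]) for a,b,z in product((-.0225,.0225),(-.016,.016),(z0,z1))])
    return np.int32(np.round(((cv2.convexHull(P)[:,0]+.5-off)*S)*16))
def fitblock(ms,x,y,base,foot=.008):
    "ms: dict camera->amber mask; returns x,y,yaw,IoU"
    S=8;W=60;D={}
    for n,m in ms.items():
        o=np.round(proj(n,[x,y,base+.02])).astype(int)-W//2
        c=m[o[1]:o[1]+W,o[0]:o[0]+W]
        c=cv2.morphologyEx(c,cv2.MORPH_CLOSE,np.ones((7,7)))
        N,L,st,ce=cv2.connectedComponentsWithStats(c);
        if N<2: return None
        i=1+np.argmax(st[1:,4]-20*np.hypot(*(ce[1:]-W/2).T)); c=(L==i).astype(np.float32)
        D[n]=(o,cv2.resize(c,None,fx=S,fy=S,interpolation=cv2.INTER_LINEAR)>.5)
    def cost(p):
        e=0
        for n,(o,m) in D.items():
            q=np.zeros(m.shape,np.uint8);cv2.fillConvexPoly(q,hull(n,p,base+foot,base+.03,S,o),1,shift=4)
            e+=1-(m&(q>0)).sum()/(m|(q>0)).sum()
        return e/len(D)
    b=None
    for a in np.radians(range(0,180,20)):
        r=minimize(cost,[x,y,a],method="Nelder-Mead",options=dict(initial_simplex=[[x,y,a],[x+.008,y,a],[x,y+.008,a],[x,y,a+.3]],xatol=1e-4,fatol=1e-4))
        if b is None or r.fun<b.fun:b=r
    return np.round(b.x[:2]*1000,1),round(np.degrees(b.x[2])%180,1),round(1-b.fun,3)
E
python3 - <<'E'
from h import *
t,s=avg("top"),avg("side");ms={"top":amber(t),"side":amber(s)}
for f in(.004,.008,.012):
  for x,y in((.561,.271),(.435,.286)): print(f,fitblock(ms,x,y,.004,f),fitblock({"top":ms["top"]},x,y,.004,f))
a=plane("top",t,.03,.4,.74,-.22,.12,.4).astype(int)
d=(a[...,0]-a[...,1]);lum=a.sum(2)
m=((d<3)&(lum>250)&(lum<370)).astype(np.uint8);m=cv2.morphologyEx(m,cv2.MORPH_OPEN,np.ones((9,9)))
for k in cv2.findContours(m,0,1)[0]:
    c,sz,an=cv2.minAreaRect(k)
    if sz[0]*sz[1]>3000: print("patch",np.round([740-c[1]*.4,120-c[0]*.4],1),np.round(np.array(sz)*.4,1),round(an,1))
# deck by bright disc contour, both cams
for n in("top","side"):
    r=max(imaging.regions_of("axis",n),key=lambda r:r["score"]);k=max(cv2.findContours(r["pixels"].astype(np.uint8),0,1)[0],key=cv2.contourArea)
    P=np.float32([w(n,q,.03) for q in cv2.convexHull(k)[:,0]])*1000;print(n,cv2.minEnclosingCircle(P),cv2.fitEllipse(P))
b=plane("top",t,.075,.55,.75,.0,.2,.4);c=plane("side",s,.075,.55,.75,.0,.2,.4)
e=plane("top",t,.067,.3,.5,-.35,-.15,.4);f=plane("side",s,.067,.3,.5,-.35,-.15,.4)
o=np.clip(np.vstack([np.hstack([b,c]),np.hstack([e,f])])*1.6,0,255).astype(np.uint8);cv2.imwrite("pics/pp.png",cv2.resize(o,(600,600))[:,:,::-1])
E
```

```text
Traceback (most recent call last):
  File "h.py", line 48, in fitblock
    r=minimize(cost,[x,y,a],method="Nelder-Mead",options=dict(initial_simplex=[[x,y,a],[x+.008,y,a],[x,y+.008,a],[x,y,a+.3]],xatol=1e-4,fatol=1e-4))
  File "h.py", line 43, in cost
    q=np.zeros(m.shape,np.uint8);cv2.fillConvexPoly(q,hull(n,p,base+foot,base+.03,S,o),1,shift=4)
                                                      ~~~~^^^^^^^^^^^^^^^^^^^^^^^^^^^^
  File "h.py", line 27, in hull
    P=np.float32([proj(n,[p[0]+c*a-s*b,p[1]+s*a+c*b,z]) for a,b,z in product((-.0225,.0225),(-.016,.016),(z0,z1))])
                  ~~~~^^^^^^^^^^^^^^^^^^^^^^^^^^^^^^^^^
  File "h.py", line 9, in proj
    c=imaging.get_calibration(n);p=np.array(c["R"])@np.asarray(X,float)+c["t"];return np.array([c["fx"]*p[0]/p[2]+c["cx"],c["fy"]*p[1]/p[2]+c["cy"]])
ValueError: time passes only in moves, steps and waits
```

```bash
sed -i 's/imaging.get_calibration(n)/CAL[n]/; s/^import numpy as np, cv2/import numpy as np, cv2\nCAL={n:imaging.get_calibration(n) for n in ("top","side")}/' h.py
cat > m.py <<'E'
from h import *
t,s=avg("top"),avg("side");ms={"top":amber(t),"side":amber(s)}
for f in(.004,.008,.012):
  for x,y in((.561,.271),(.435,.286)): print(f,fitblock(ms,x,y,.004,f),fitblock({"top":ms["top"]},x,y,.004,f))
a=plane("top",t,.03,.4,.74,-.22,.12,.4).astype(int)
d=(a[...,0]-a[...,1]);lum=a.sum(2)
m=((d<3)&(lum>250)&(lum<370)).astype(np.uint8);m=cv2.morphologyEx(m,cv2.MORPH_OPEN,np.ones((9,9)))
for k in cv2.findContours(m,0,1)[0]:
    c,sz,an=cv2.minAreaRect(k)
    if sz[0]*sz[1]>3000: print("patch",np.round([740-c[1]*.4,120-c[0]*.4],1),np.round(np.array(sz)*.4,1),round(an,1))
for n in("top","side"):
    r=max(imaging.regions_of("axis",n),key=lambda r:r["score"]);k=max(cv2.findContours(r["pixels"].astype(np.uint8),0,1)[0],key=cv2.contourArea)
    P=np.float32([w(n,q,.03) for q in cv2.convexHull(k)[:,0]])*1000;print(n,cv2.minEnclosingCircle(P),cv2.fitEllipse(P))
b=plane("top",t,.075,.55,.75,.0,.2,.4);c=plane("side",s,.075,.55,.75,.0,.2,.4)
e=plane("top",t,.067,.3,.5,-.35,-.15,.4);f=plane("side",s,.067,.3,.5,-.35,-.15,.4)
o=np.clip(np.vstack([np.hstack([b,c]),np.hstack([e,f])])*1.6,0,255).astype(np.uint8);cv2.imwrite("pics/pp.png",cv2.resize(o,(600,600))[:,:,::-1])
E
python3 m.py
```

```text
0.004 (array([563.3, 270.5]), np.float64(126.6), np.float64(0.717)) (array([564. , 273.4]), np.float64(128.7), np.float64(0.671))
0.004 (array([438. , 286.4]), np.float64(15.6), np.float64(0.69)) (array([434.8, 286.2]), np.float64(38.8), np.float64(0.656))
0.008 (array([563.4, 270.7]), np.float64(128.5), np.float64(0.756)) (array([562.8, 272. ]), np.float64(128.5), np.float64(0.689))
0.008 (array([438. , 286.4]), np.float64(15.7), np.float64(0.727)) (array([436.4, 287.3]), np.float64(38.7), np.float64(0.667))
0.012 (array([563.6, 270.8]), np.float64(129.3), np.float64(0.798)) (array([563.1, 271.8]), np.float64(128.4), np.float64(0.707))
0.012 (array([436.8, 287.2]), np.float64(22.5), np.float64(0.763)) (array([436. , 286.7]), np.float64(36.6), np.float64(0.68))
top ((578.6328735351562, -24.70296287536621), 151.1712646484375) ((577.9251708984375, -22.494726181030273), (294.7554626464844, 296.45892333984375), 23.929439544677734)
side ((576.705322265625, -17.383426666259766), 157.49862670898438) ((577.1597900390625, -17.030351638793945), (301.0716247558594, 315.17022705078125), 9.984634399414062)Traceback (most recent call last):
  File "m.py", line 16, in <module>
    o=np.clip(np.vstack([np.hstack([b,c]),np.hstack([e,f])])*1.6,0,255).astype(np.uint8);cv2.imwrite("pics/pp.png",cv2.resize(o,(600,600))[:,:,::-1])
              ~~~~~~~~~^^^^^^^^^^^^^^^^^^^^^^^^^^^^^^^^^^^^^
    return _nx.concatenate(arrs, 0, dtype=dtype, casting=casting)
           ~~~~~~~~~~~~~~~^^^^^^^^^^^^^^^^^^^^^^^^^^^^^^^^^^^^^^^
ValueError: all the input array dimensions except for the concatenation axis must match exactly, but along dimension 1, the array at index 0 has size 1000 and the array at index 1 has size 998
```

```bash
cat > m2.py <<'E'
from h import *
t,s=avg("top"),avg("side")
g=lambda n,im,z,x,y,h:cv2.resize(plane(n,im,z,x-h,x+h,y-h,y+h,.4),(260,260))
row=[]
for z,x,y,h in((.075,.645,.084,.06),(.067,.416,-.244,.06)):
    row.append([g("top",t,z,x,y,h),g("side",s,z,x,y,h)])
for x,y in((.563,.271),(.436,.286)):
    row[0 if x>.5 else 1].append(g("top",t,.034,x,y,.04))
o=np.vstack([np.hstack(r) for r in row]);np.save("pics/raw.npy",o)
cv2.imwrite("pics/pp.png",np.clip(o*1.8,0,255).astype(np.uint8)[:,:,::-1])
m=amber(t)
for x,y in((.563,.271),(.436,.286)):
    u=np.round(proj("top",[x,y,.03])).astype(int);h=cv2.cvtColor(t,cv2.COLOR_RGB2HSV)[u[1]-12:u[1]+13,u[0]-12:u[0]+13]
    for r,k in zip(m[u[1]-12:u[1]+13,u[0]-12:u[0]+13],h): print("".join(".#"[v] for v in r)," ".join(f"{a[0]:3d}/{a[1]:3d}" for a in k[4:21:2]))
E
python3 m2.py
```

```text
.........................  48/  9  53/  7  53/  7  42/  9  42/  9  53/  7  45/  7  40/  6  45/  7
.........................  45/  7  45/  7  45/  7  40/  6  48/  9  45/  7  45/  7  53/  7  45/  7
.........................  45/  7  50/  6  53/  7  53/  7  38/  8  50/ 11  45/  7  48/  9  54/  9
.........................  48/  9  45/  7  53/  7  38/  8  20/ 33  22/ 23  53/  8  53/  7  45/  7
.........................  45/  7  50/  6  45/  7  30/ 12  17/ 95  17/ 75  40/ 12  53/  8  48/  9
............##...........  48/  9  48/  9  42/  9  19/ 42  17/133  17/125  23/ 28  53/  8  45/  8
...........####..........  53/  7  48/  9  26/ 16  18/ 98  18/143  18/142  18/ 86  42/ 10  45/  7
..........######.........  45/  7  42/  9  18/ 48  18/133  18/144  18/141  18/129  23/ 27  53/  8
.........########........  48/  9  26/ 16  17/ 97  18/145  17/143  17/140  18/137  17/ 83  42/ 10
.........#########.......  42/  9  19/ 50  17/130  15/138  15/141  17/137  18/138  18/127  23/ 28
.......############......  30/ 16  17/100  17/139  14/135  12/136  15/143  17/140  18/140  18/ 74
......#####.########..
[... 3099 characters left out ...]
18/141  13/ 60
...........########......  80/  6  30/  8  18/120  18/130  18/132  18/131  18/139  17/131  15/ 15
.........##.####.........  83/  7  60/  4  17/103  18/132  19/133  17/137  16/129  15/ 23  75/  5
..........####...........  80/  6  75/  4  17/ 77  18/132  18/134  17/121  20/ 12  90/  5  83/  8
...........#.............  90/  2  70/  6  18/ 38  17/125  15/ 86  18/ 17  75/  5  80/  6  80/  6
.........................  90/  6  80/  6  30/  6  16/ 39  30/  3  75/  4  90/  4  70/  6  90/  7
.........................  75/  7  70/  6  75/  4  60/  5  90/  2  90/  6  83/  7  83/  7  90/  6
.........................  80/  6  83/  7  90/  6 100/  6  90/  6  83/  7  80/  6  75/  4  90/  6
```

View pics/pp.png

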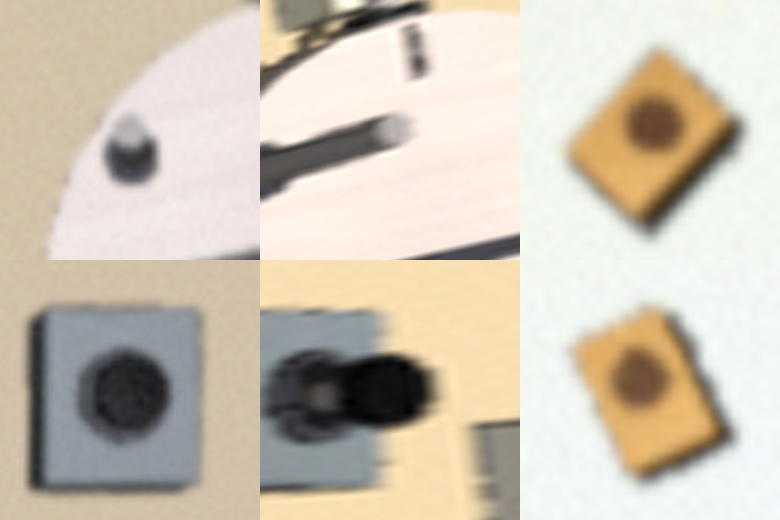

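```bash
sed -i 's/>130)&(h\[...,2\]>45)/>70)\&(h[...,2]>35)/' h.py
python3 - <<'E'
from h import *
t,s=avg("top"),avg("side");ms={"top":amber(t),"side":amber(s)}
for x,y in((.563,.271),(.436,.286)): print(fitblock(ms,x,y,.004,.006),fitblock({"top":ms["top"]},x,y,.004,.006))
X0,Y1=.74,.12
for z in(.03,.039):
    a=cv2.GaussianBlur(plane("top",t,z,.4,.74,-.22,.12,.4),(0,0),2).astype(int)
    lum=a.sum(2);d=a[...,0]-a[...,1]
    disc=np.zeros(lum.shape,np.uint8);cv2.circle(disc,(int((.12+.021)/.0004),int((.74-.577)/.0004)),int(.135/.0004),1,-1)
    med=np.median(lum[disc>0]);print(med,np.percentile(d[disc>0],[2,10,50,90]))
    for nm,m in(("patch",(d<=np.median(d[disc>0])-4)&(lum>.6*med)&(lum<.95*med)),("dark",lum<.6*med)):
        m=cv2.morphologyEx((m&(disc>0)).astype(np.uint8),cv2.MORPH_OPEN,np.ones((5,5)))
        for k in cv2.findContours(m,0,1)[0]:
            c,sz,an=cv2.minAreaRect(k)
            if sz[0]*sz[1]>2000: print(z,nm,np.round([740-c[1]*.4,120-c[0]*.4],1),np.round(np.array(sz)*.4,1),round(an,1))
E
```

```text
(array([562.3, 271.6]), np.float64(134.8), np.float64(0.541)) (array([562.9, 272.5]), np.float64(131.8), np.float64(0.87))
(array([436.4, 287.4]), np.float64(25.2), np.float64(0.552)) (array([436.9, 288.2]), np.float64(27.3), np.float64(0.856))
389.0 [-2. -1.  4.  6.]
0.03 patch [557.7  61.7] [40.6 30.4] 77.5
0.03 patch [575.8 -21.2] [41.4 31. ] 75.7
0.03 dark [577.3 -28.8] [29.8 14.6] 65.9
0.03 dark [583.4 -17.6] [ 51.5 215. ] 77.7
0.03 dark [643.   84.4] [20.4 23.2] 90.0
389.0 [-2. -1.  4.  6.]
0.039 patch [556.   61.6] [40.4 29.6] 78.1
0.039 patch [574.  -20.6] [41.8 31.1] 76.1
0.039 dark [575.2 -28.4] [29.6 14.6] 65.2
0.039 dark [581.4 -17.1] [ 51.2 213.7] 77.7
0.039 dark [640.6  84.4] [20.4 23.2] 90.0
```

Axis ≈ (.577,-.021) and deck yaw ≈ 12.3°. Block A is at (.563,.272), 131°, and B at (.4365,.287), 27°. Now I'll move.

```bash
cat > p.py <<'E'
import sys; from h import *
s=status.sense();q=s["orientation"];p=s["tool_pos"]
from scipy.spatial.transform import Rotation as Ro
R=Ro.from_quat([*q[1:],q[0]]).as_matrix();h=np.degrees(np.arctan2(R[1,0],R[0,0]))
print("t",round(s["time_s"],1),"pos",np.round(p,4),"head",round(h,2),"tilt",np.round(R[:,2],3),"F",np.round(s["ft_force"],1),"gap",round(s["finger_gap"],4),"gf",round(s["gripper_force"],1),"q7",round(s["q"][6],2))
for a in sys.argv[1:]:
    x,y,z,hd=map(float,a.split(","));d=R.T@(np.array([x,y,z])-p)/.25
    print(a,"tx %.3f ty %.3f tz %.3f yaw %.3f"%(*d,((h-hd+180)%360-180)/60),"rows>=%.1f / %.1f"%(np.linalg.norm(d)*6,abs((h-hd+180)%360-180)/7.16))
E
```

Request:
move_arm --moves '[{"claw":1,"tx":0.83,"ty":-0.89,"tz":0},{"tx":0.83,"ty":-0.89,"tz":0},{"tx":0.83,"ty":-0.89,"tz":0},{"tx":0.83,"ty":-0.89,"tz":0},{"tx":0.83,"ty":-0.89,"tz":0},{"tx":0.83,"ty":-0.89,"tz":0},{"tx":0.83,"ty":-0.89,"tz":0},{"tx":0.83,"ty":-0.89,"tz":0},{"tx":0.83,"ty":-0.89,"tz":0}]'

```text
$.moves[0]: bad value
```

Request:
move_arm --moves '[{"claw":1,"tx":0.83,"ty":-0.89,"tz":0},{"tx":0.83,"ty":-0.89,"tz":0},{"tx":0.83,"ty":-0.89,"tz":0},{"tx":0.83,"ty":-0.89,"tz":0},{"tx":0.83,"ty":-0.89,"tz":0},{"tx":0.83,"ty":-0.89,"tz":0},{"tx":0.83,"ty":-0.89,"tz":0},{"tx":0.83,"ty":-0.89,"tz":0},{"tx":0.83,"ty":-0.89,"tz":0}]'

```text
$.moves[0]: bad value
```

```bash
python3 p.py .563,.272,.25,131
```

```text
t 2.9 pos [ 0.2649 -0.5936  0.3039] head 24.05 tilt [-0. -0. -1.] F [ 0.5 -0.3  0.6] gap 0.085 gf 0.0 q7 -0.06
.563,.272,.25,131 tx 2.500 ty -2.676 tz 0.215 yaw -1.783 rows>=22.0 / 14.9
```

Request:
move_arm --moves '[{"claw":1,"tx":0.83,"ty":-0.89,"tz":0,"yaw":0},{"claw":1,"tx":0.83,"ty":-0.89,"tz":0,"yaw":0},{"claw":1,"tx":0.83,"ty":-0.89,"tz":0,"yaw":0},{"claw":1,"tx":0.83,"ty":-0.89,"tz":0,"yaw":0},{"claw":1,"tx":0.83,"ty":-0.89,"tz":0,"yaw":0},{"claw":1,"tx":0.83,"ty":-0.89,"tz":0,"yaw":0},{"claw":1,"tx":0.83,"ty":-0.89,"tz":0,"yaw":0},{"claw":1,"tx":0.83,"ty":-0.89,"tz":0,"yaw":0}]'

```text
time_s: 3.52
tool_pos: [0.3658, -0.2998, 0.3042]
orientation: [-0.001, 0.977, 0.212, 0.001]
ft_force: [0.8, 0.2, 0.6]
finger_gap: 0.0856
gripper_force: 0.0
```

Request:
move_arm --moves '[{"claw":1,"tx":0.83,"ty":-0.89,"tz":0,"yaw":-0.9},{"claw":1,"tx":0.83,"ty":-0.89,"tz":0,"yaw":-0.9},{"claw":1,"tx":0.83,"ty":-0.89,"tz":0,"yaw":-0.9},{"claw":1,"tx":0.83,"ty":-0.89,"tz":0,"yaw":-0.9},{"claw":1,"tx":0.83,"ty":-0.89,"tz":0,"yaw":-0.9},{"claw":1,"tx":0.83,"ty":-0.89,"tz":0,"yaw":-0.9},{"claw":1,"tx":0.83,"ty":-0.89,"tz":0,"yaw":-0.9},{"claw":1,"tx":0.83,"ty":-0.89,"tz":0,"yaw":-0.9},{"claw":1,"tx":0.83,"ty":-0.89,"tz":0,"yaw":-0.9}]'

```text
time_s: 4.27
tool_pos: [0.4634, -0.0139, 0.3043]
orientation: [-0.0, 0.774, 0.633, 0.001]
ft_force: [-0.0, 0.6, 0.3]
finger_gap: 0.0855
gripper_force: 0.0
```

```bash
python3 p.py .563,.272,.2,131
```

```text
t 4.3 pos [ 0.4634 -0.0139  0.3043] head 78.6 tilt [ 0.001  0.002 -1.   ] F [-0.   0.6  0.3] gap 0.0855 gf 0.0 q7 -0.35
.563,.272,.2,131 tx 1.199 ty 0.164 tz 0.420 yaw -0.873 rows>=7.7 / 7.3
```

Request:
move_arm --moves '[{"claw":1,"tx":1,"ty":0.15,"tz":0.1,"yaw":-0.87},{"claw":1,"tx":1,"ty":0.15,"tz":0.1,"yaw":-0.87},{"claw":1,"tx":1,"ty":0.15,"tz":0.1,"yaw":-0.87},{"claw":1,"tx":1,"ty":0.15,"tz":0.1,"yaw":-0.87},{"claw":1,"tx":1,"ty":0.15,"tz":0.1,"yaw":-0.87},{"claw":1,"tx":1,"ty":0.15,"tz":0.1,"yaw":-0.87},{"claw":1,"tx":1,"ty":0.15,"tz":0.1,"yaw":-0.87},{"claw":1,"tx":1,"ty":0.15,"tz":0.1,"yaw":-0.87},{"claw":1,"tx":1,"ty":0.15,"tz":0.1,"yaw":-0.87},{"claw":1,"tx":1,"ty":0.15,"tz":0.1,"yaw":-0.87}]'

```text
time_s: 5.1
tool_pos: [0.5513, 0.2173, 0.2784]
orientation: [-0.0, 0.422, 0.906, -0.001]
ft_force: [-0.1, 0.2, 0.8]
finger_gap: 0.0853
gripper_force: 0.0
```

```bash
python3 p.py .563,.272,.15,131 .563,.272,.087,131
```

```text
t 5.1 pos [0.5513 0.2173 0.2784] head 130.03 tilt [-0.001 -0.001 -1.   ] F [-0.1  0.2  0.8] gap 0.0853 gf 0.0 q7 -0.04
.563,.272,.15,131 tx 0.138 ty 0.177 tz 0.513 yaw -0.016 rows>=3.4 / 0.1
.563,.272,.087,131 tx 0.138 ty 0.178 tz 0.765 yaw -0.016 rows>=4.8 / 0.1
```

Request:
move_arm --force 30 --moves '[{"claw":1,"tx":0.138,"ty":0.177,"tz":0.2,"yaw":-0.016},{"claw":1,"tx":0.138,"ty":0.177,"tz":0.5,"yaw":-0.016},{"claw":1,"tx":0.138,"ty":0.177,"tz":0.6,"yaw":-0.016},{"claw":1,"tx":0.138,"ty":0.177,"tz":0.7,"yaw":-0.016},{"claw":1,"tx":0.138,"ty":0.177,"tz":0.76,"yaw":-0.016},{"claw":1,"tx":0.138,"ty":0.177,"tz":0.76,"yaw":-0.016},{"claw":1,"tx":0.138,"ty":0.177,"tz":0.76,"yaw":-0.016}]'

```text
time_s: 5.68
tool_pos: [0.5617, 0.272, 0.0873]
orientation: [-0.001, 0.414, 0.91, -0.002]
ft_force: [0.5, -0.1, 0.4]
finger_gap: 0.0852
gripper_force: 0.0
```

Request:
move_arm --moves '[{"claw":-1,"tx":0,"ty":0,"tz":0,"yaw":0},{"claw":-1,"tx":0,"ty":0,"tz":0,"yaw":0},{"claw":-1,"tx":0,"ty":0,"tz":0,"yaw":0},{"claw":-1,"tx":0,"ty":0,"tz":0,"yaw":0},{"claw":-1,"tx":0,"ty":0,"tz":0,"yaw":0},{"claw":-1,"tx":0,"ty":0,"tz":0,"yaw":0},{"claw":-1,"tx":0,"ty":0,"tz":0,"yaw":0},{"claw":-1,"tx":0,"ty":0,"tz":0,"yaw":0},{"claw":-1,"tx":0,"ty":0,"tz":0,"yaw":0},{"claw":-1,"tx":0,"ty":0,"tz":0,"yaw":0}]'

```text
time_s: 6.52
tool_pos: [0.5635, 0.2737, 0.0911]
orientation: [0.001, 0.413, 0.911, 0.001]
ft_force: [-1.0, -1.7, 7.8]
finger_gap: 0.0317
gripper_force: 29.0
```

```bash
python3 p.py
```

```text
t 6.5 pos [0.5635 0.2737 0.0911] head 131.18 tilt [ 0.003  0.    -1.   ] F [-1.  -1.7  7.8] gap 0.0317 gf 29.0 q7 -0.23
```

```bash
python3 - <<'E'
from h import *
s=imaging.camera("side");u=proj("side",[.5635,.2737,.04]).astype(int)
print(u,proj("side",[.5635,.2737,.091]),proj("side",[.5635,.2737,.018]))
cv2.imwrite("pics/g1.png",np.clip(cv2.resize(s[u[1]-60:u[1]+40,u[0]-60:u[0]+60],None,fx=6,fy=6,interpolation=cv2.INTER_CUBIC)*1.6,0,255).astype(np.uint8)[:,:,::-1])
E
```

```text
[277 312] [276.32188447 292.4977764 ] [278.53076084 320.70411813]
```

View pics/g1.png

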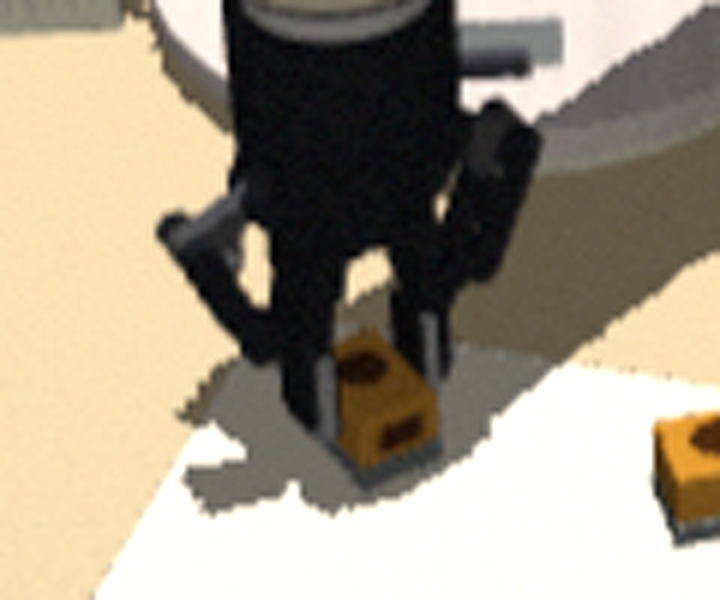

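Request:
move_arm --moves '[{"claw":0,"tx":0,"ty":0,"tz":0,"yaw":0},{"claw":0,"tx":0,"ty":0,"tz":-0.032,"yaw":0},{"claw":0,"tx":0,"ty":0,"tz":-0.032,"yaw":0},{"claw":0,"tx":0,"ty":0,"tz":-0.032,"yaw":0},{"claw":0,"tx":0,"ty":0,"tz":-0.032,"yaw":0}]'

```text
time_s: 6.98
tool_pos: [0.5625, 0.2736, 0.097]
orientation: [0.0, 0.413, 0.911, 0.0]
ft_force: [-0.3, -0.6, 0.3]
finger_gap: 0.0427
gripper_force: 0.0
```

Request:
move_arm --moves '[{"claw":-1,"tx":0,"ty":0,"tz":0,"yaw":0},{"claw":-1,"tx":0,"ty":0,"tz":0,"yaw":0},{"claw":-1,"tx":0,"ty":0,"tz":0,"yaw":0},{"claw":-1,"tx":0,"ty":0,"tz":0,"yaw":0},{"claw":-1,"tx":0,"ty":0,"tz":0,"yaw":0},{"claw":-1,"tx":0,"ty":0,"tz":0,"yaw":0},{"claw":-1,"tx":0,"ty":0,"tz":0,"yaw":0}]'

```text
time_s: 7.57
tool_pos: [0.5625, 0.2737, 0.097]
orientation: [0.0, 0.413, 0.911, 0.0]
ft_force: [-0.5, -0.2, 4.0]
finger_gap: 0.0311
gripper_force: 30.3
```

```bash
python3 p.py; python3 - <<'E'
from h import *
s=imaging.camera("side");u=proj("side",[.5635,.2737,.04]).astype(int)
cv2.imwrite("pics/g2.png",np.clip(cv2.resize(s[u[1]-20:u[1]+30,u[0]-30:u[0]+30],None,fx=10,fy=10,interpolation=cv2.INTER_CUBIC)*1.6,0,255).astype(np.uint8)[:,:,::-1])
E
```

```text
t 7.6 pos [0.5625 0.2737 0.097 ] head 131.21 tilt [ 0.  0. -1.] F [-0.5 -0.2  4. ] gap 0.0311 gf 30.3 q7 -0.23
```

View pics/g2.png

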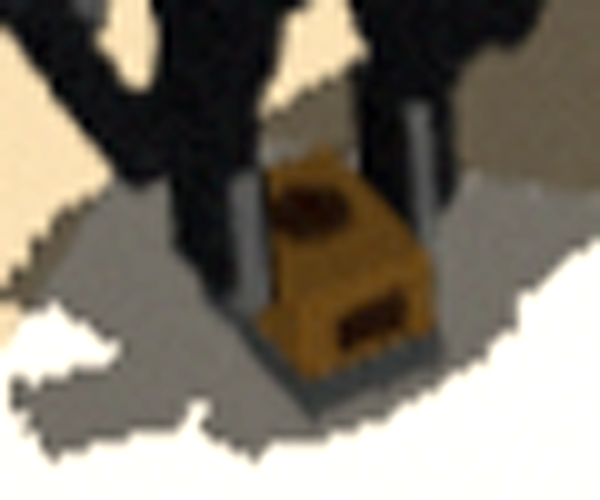

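The first grip had the fingertips almost on the board, so they reach about 86 mm when closed. I'll regrip 6 mm higher so they clear the 9 mm rails.

Request:
move_arm --moves '[{"claw":0,"tx":0,"ty":0,"tz":0,"yaw":0},{"claw":0,"tx":0,"ty":0,"tz":-0.024,"yaw":0},{"claw":0,"tx":0,"ty":0,"tz":-0.024,"yaw":0},{"claw":-1,"tx":0,"ty":0,"tz":-0.024,"yaw":0},{"claw":-1,"tx":0,"ty":0,"tz":-0.024,"yaw":0},{"claw":-1,"tx":0,"ty":0,"tz":-0.024,"yaw":0},{"claw":-1,"tx":0,"ty":0,"tz":-0.024,"yaw":0},{"claw":-1,"tx":0,"ty":0,"tz":-0.024,"yaw":0},{"claw":-1,"tx":0,"ty":0,"tz":-0.024,"yaw":0},{"claw":-1,"tx":0,"ty":0,"tz":-0.024,"yaw":0}]'

```text
time_s: 8.45
tool_pos: [0.5627, 0.2738, 0.1034]
orientation: [0.0, 0.413, 0.911, 0.0]
ft_force: [-1.2, -1.4, 5.4]
finger_gap: 0.0307
gripper_force: 29.6
```

```bash
python3 p.py .5625,.2737,.25,192.3 .55,.062,.25,192.3
```

```text
t 8.4 pos [0.5627 0.2738 0.1034] head 131.21 tilt [ 0.001  0.    -1.   ] F [-1.2 -1.4  5.4] gap 0.0307 gf 29.6 q7 -0.22
.5625,.2737,.25,192.3 tx 0.000 ty -0.000 tz -0.587 yaw -1.018 rows>=3.5 / 8.5
.55,.062,.25,192.3 tx -0.604 ty -0.596 tz -0.587 yaw -1.018 rows>=6.2 / 8.5
```

Request:
move_arm --moves '[{"claw":-1,"tx":0,"ty":0,"tz":-0.17,"yaw":0},{"claw":-1,"tx":0,"ty":0,"tz":-0.3,"yaw":0},{"claw":-1,"tx":-0.6,"ty":-0.6,"tz":-0.4,"yaw":-1},{"claw":-1,"tx":-0.6,"ty":-0.6,"tz":-0.4,"yaw":-1},{"claw":-1,"tx":-0.6,"ty":-0.6,"tz":-0.4,"yaw":-1},{"claw":-1,"tx":-0.6,"ty":-0.6,"tz":-0.4,"yaw":-1},{"claw":-1,"tx":-0.6,"ty":-0.6,"tz":-0.4,"yaw":-1},{"claw":-1,"tx":-0.6,"ty":-0.6,"tz":-0.4,"yaw":-1},{"claw":-1,"tx":-0.6,"ty":-0.6,"tz":-0.4,"yaw":-1},{"claw":-1,"tx":-0.6,"ty":-0.6,"tz":-0.4,"yaw":-1},{"claw":-1,"tx":-0.6,"ty":-0.6,"tz":-0.4,"yaw":-1},{"claw":-1,"tx":-0.6,"ty":-0.6,"tz":-0.4,"yaw":-1}]'

```text
time_s: 9.45
tool_pos: [0.5482, 0.0615, 0.2023]
orientation: [-0.001, -0.098, 0.995, 0.0]
ft_force: [-0.6, 0.1, -0.6]
finger_gap: 0.0305
gripper_force: 30.0
```

```bash
python3 p.py .552,.0545,.14,192.3 .552,.0545,.131,192.3
```

```text
t 9.4 pos [0.5482 0.0615 0.2023] head -168.77 tilt [-0.001  0.001 -1.   ] F [-0.6  0.1 -0.6] gap 0.0305 gf 30.0 q7 1.08
.552,.0545,.14,192.3 tx -0.010 ty -0.031 tz 0.249 yaw -0.018 rows>=1.5 / 0.1
.552,.0545,.131,192.3 tx -0.010 ty -0.031 tz 0.285 yaw -0.018 rows>=1.7 / 0.1
```

Request:
move_arm --moves '[{"claw":-1,"tx":-0.01,"ty":-0.03,"tz":0.1,"yaw":-0.018},{"claw":-1,"tx":-0.01,"ty":-0.03,"tz":0.2,"yaw":-0.018},{"claw":-1,"tx":-0.01,"ty":-0.03,"tz":0.25,"yaw":-0.018},{"claw":-1,"tx":-0.01,"ty":-0.03,"tz":0.285,"yaw":-0.018},{"claw":-1,"tx":-0.01,"ty":-0.03,"tz":0.285,"yaw":-0.018},{"claw":-1,"tx":-0.01,"ty":-0.03,"tz":0.285,"yaw":-0.018},{"claw":-1,"tx":-0.01,"ty":-0.03,"tz":0.285,"yaw":-0.018}]'

```text
time_s: 10.03
tool_pos: [0.5528, 0.0557, 0.1325]
orientation: [0.001, -0.107, 0.994, 0.0]
ft_force: [0.0, 0.1, -0.4]
finger_gap: 0.0304
gripper_force: 31.3
```

```bash
python3 p.py; python3 - <<'E'
from h import *
t=avg("top",2);s=avg("side",2)
g=lambda n,im,z,x,y,h:cv2.resize(plane(n,im,z,x-h,x+h,y-h,y+h,.4),(400,400))
cv2.imwrite("pics/b1.png",np.clip(np.hstack([g("top",t,.039,.558,.062,.06),g("side",s,.039,.558,.062,.06)])*1.5,0,255).astype(np.uint8)[:,:,::-1])
E
```

```text
t 10.0 pos [0.5528 0.0557 0.1325] head -167.69 tilt [ 0.001  0.    -1.   ] F [ 0.   0.1 -0.4] gap 0.0304 gf 31.3 q7 1.03
```

View pics/b1.png

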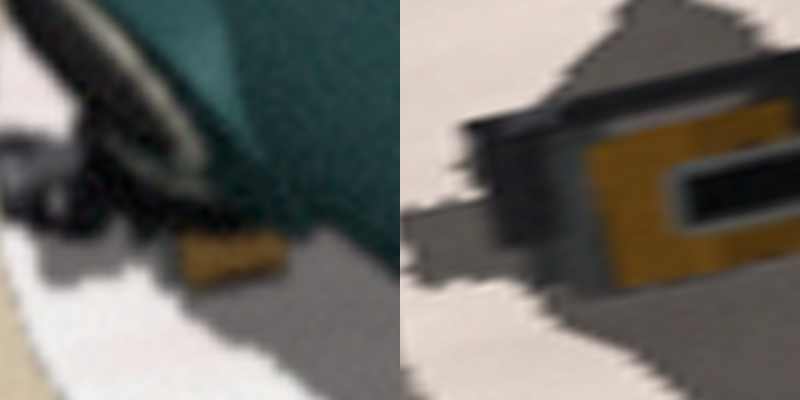

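The rail and stop sit as expected relative to the block. I'll lower it, then push it towards the rail.

Request:
move_arm --moves '[{"claw":-1,"tx":0,"ty":0,"tz":0.012,"yaw":0},{"claw":-1,"tx":0,"ty":0,"tz":0.012,"yaw":0},{"claw":-1,"tx":-0.01,"ty":0,"tz":0.012,"yaw":0},{"claw":-1,"tx":-0.02,"ty":0,"tz":0.012,"yaw":0},{"claw":-1,"tx":-0.025,"ty":0,"tz":0.012,"yaw":0},{"claw":-1,"tx":-0.03,"ty":0,"tz":0.012,"yaw":0},{"claw":-1,"tx":-0.035,"ty":0,"tz":0.012,"yaw":0},{"claw":-1,"tx":-0.035,"ty":0,"tz":0.012,"yaw":0},{"claw":-1,"tx":-0.035,"ty":0,"tz":0.012,"yaw":0}]'

```text
time_s: 10.98
tool_pos: [0.5594, 0.0567, 0.1292]
orientation: [-0.002, -0.107, 0.994, -0.001]
ft_force: [-7.0, -2.0, 11.5]
finger_gap: 0.0305
gripper_force: 32.7
```

```bash
python3 p.py
```

```text
t 11.0 pos [0.5594 0.0567 0.1292] head -167.73 tilt [-0.003 -0.002 -1.   ] F [-7.  -2.  11.5] gap 0.0305 gf 32.7 q7 1.03
```

Request:
move_arm --moves '[{"claw":-1,"tx":0,"ty":0,"tz":-0.008,"yaw":0},{"claw":-1,"tx":0,"ty":0,"tz":-0.008,"yaw":0},{"claw":-1,"tx":-0.01,"ty":0,"tz":-0.008,"yaw":0},{"claw":-1,"tx":-0.02,"ty":0,"tz":-0.008,"yaw":0},{"claw":-1,"tx":-0.02,"ty":0,"tz":-0.008,"yaw":0},{"claw":-1,"tx":-0.02,"ty":0,"tz":-0.008,"yaw":0}]'

```text
time_s: 11.48
tool_pos: [0.5611, 0.0571, 0.1298]
orientation: [-0.006, -0.107, 0.994, -0.002]
ft_force: [-15.7, -2.9, 13.6]
finger_gap: 0.0306
gripper_force: 32.8
```

```bash
python3 p.py
```

```text
t 11.5 pos [0.5611 0.0571 0.1298] head -167.75 tilt [-0.012 -0.005 -1.   ] F [-15.7  -2.9  13.6] gap 0.0306 gf 32.8 q7 1.03
```

Request:
move_arm --moves '[{"claw":-1,"tx":0.012,"ty":0,"tz":-0.004,"yaw":0},{"claw":-1,"tx":0.012,"ty":0.012,"tz":-0.004,"yaw":0},{"claw":-1,"tx":0.012,"ty":0.02,"tz":-0.004,"yaw":0},{"claw":-1,"tx":0.012,"ty":0.026,"tz":-0.004,"yaw":0},{"claw":-1,"tx":0.012,"ty":0.032,"tz":-0.004,"yaw":0},{"claw":-1,"tx":0.012,"ty":0.032,"tz":-0.004,"yaw":0},{"claw":-1,"tx":0.012,"ty":0.032,"tz":-0.004,"yaw":0}]'

```text
time_s: 12.07
tool_pos: [0.5593, 0.0625, 0.1303]
orientation: [-0.003, -0.106, 0.994, -0.002]
ft_force: [-4.9, -5.8, 0.6]
finger_gap: 0.0303
gripper_force: 31.3
```

```bash
python3 p.py
```

```text
t 12.1 pos [0.5593 0.0625 0.1303] head -167.82 tilt [-0.006 -0.005 -1.   ] F [-4.9 -5.8  0.6] gap 0.0303 gf 31.3 q7 1.02
```

Request:
move_arm --moves '[{"claw":-1,"tx":0,"ty":0.012,"tz":0,"yaw":0},{"claw":-1,"tx":-0.008,"ty":0.012,"tz":0.004,"yaw":0},{"claw":-1,"tx":-0.008,"ty":0.012,"tz":0.004,"yaw":0},{"claw":-1,"tx":-0.008,"ty":0.012,"tz":0.004,"yaw":0}]'

```text
time_s: 12.4
tool_pos: [0.5595, 0.0632, 0.1298]
orientation: [-0.005, -0.105, 0.994, -0.005]
ft_force: [-12.3, -11.6, 14.3]
finger_gap: 0.0302
gripper_force: 32.9
```

```bash
python3 p.py
```

```text
t 12.4 pos [0.5595 0.0632 0.1298] head -167.93 tilt [-0.009 -0.011 -1.   ] F [-12.3 -11.6  14.3] gap 0.0302 gf 32.9 q7 1.01
```

Request:
move_arm --moves '[{"claw":0.1,"tx":0,"ty":0,"tz":0,"yaw":0},{"claw":0.1,"tx":0,"ty":0,"tz":0,"yaw":0},{"claw":0.1,"tx":0,"ty":0,"tz":0,"yaw":0},{"claw":0.1,"tx":0,"ty":0,"tz":0,"yaw":0},{"claw":0.1,"tx":0,"ty":0,"tz":-0.1,"yaw":0},{"claw":0.1,"tx":0,"ty":0,"tz":-0.2,"yaw":0},{"claw":0.1,"tx":0,"ty":0,"tz":-0.3,"yaw":0},{"claw":0.6,"tx":0,"ty":0,"tz":-0.45,"yaw":0},{"claw":1,"tx":0.5,"ty":0.7,"tz":-0.5,"yaw":0.2},{"claw":1,"tx":0.5,"ty":0.8,"tz":-0.5,"yaw":0.4},{"claw":1,"tx":0.5,"ty":0.8,"tz":-0.5,"yaw":0.6},{"claw":1,"tx":0.5,"ty":0.8,"tz":-0.5,"yaw":0.6}]'

```text
time_s: 13.4
tool_pos: [0.4445, 0.1883, 0.2524]
orientation: [0.001, 0.146, 0.989, 0.001]
ft_force: [-0.3, 1.3, 0.1]
finger_gap: 0.0856
gripper_force: 0.0
```

```bash
python3 p.py .4365,.288,.25,207 .4365,.288,.103,207; python3 - <<'E'
from h import *
t,s=avg("top"),avg("side");
print(fitblock({"top":amber(t)},.558,.062,.03,.008),fitblock({"side":amber(s)},.558,.062,.03,.008),fitblock({"side":amber(s)},.437,.288,.004,.008))
g=lambda n,im,z,x,y,h:cv2.resize(plane(n,im,z,x-h,x+h,y-h,y+h,.4),(400,400))
cv2.imwrite("pics/b2.png",np.clip(np.hstack([g("top",t,.039,.558,.062,.05),g("side",s,.039,.558,.062,.05)])*1.5,0,255).astype(np.uint8)[:,:,::-1])
E
```

```text
t 13.4 pos [0.4445 0.1883 0.2524] head 163.25 tilt [ 0.001  0.001 -1.   ] F [-0.3  1.3  0.1] gap 0.0856 gf 0.0 q7 0.43
.4365,.288,.25,207 tx 0.145 ty 0.373 tz 0.010 yaw -0.729 rows>=2.4 / 6.1
.4365,.288,.103,207 tx 0.146 ty 0.372 tz 0.598 yaw -0.729 rows>=4.3 / 6.1
(array([559.7,  62.7]), np.float64(11.9), np.float64(0.921)) (array([560.1,  57.4]), np.float64(10.1), np.float64(0.945)) (array([438.2, 281.1]), np.float64(20.9), np.float64(0.286))
```

View pics/b2.png

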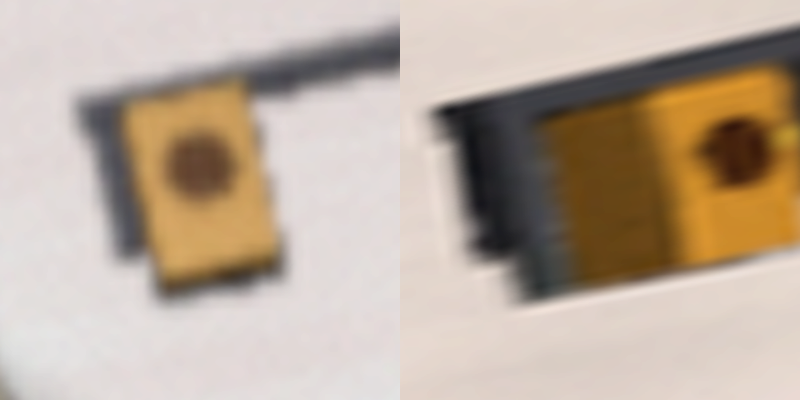

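Block A is flush in bay a: it touches the rail at the top and the stop on the left. Next I'll check that B hasn't moved, then fetch it.

```bash
python3 - <<'E'
from h import *
for n in("top","side"):
    im=avg(n);m=amber(im);N,L,st,ce=cv2.connectedComponentsWithStats(m)
    for i in range(1,N):
        if st[i,4]>40: print(n,st[i],np.round(ce[i],1),np.round(w(n,ce[i],.022),3))
    print(proj(n,[.437,.288,.02]))
E
```

```text
top [304 206  15  20 223] [311.3 215.3] [0.566 0.062]
top [216 253  17  19 211] [224.3 262.1] [0.437 0.288]
top [499 285   9  28  60] [502.6 297.7] [ 0.356 -0.438]
top [507 284   6  28  63] [509.5 296.7] [ 0.359 -0.456]
top [516 290   6  21  55] [518.5 300. ] [ 0.351 -0.479]
[224.57011171 262.01210433]
side [442  21  17  26 307] [449.1  35.2] [ 0.181 -2.31 ]
side [ 569   23   71   27 1290] [605.8  38.5] [-0.651 -2.285]
side [478  38  35  10 328] [495.1  42.5] [-0.06  -2.154]
side [     0     60    640    420 131033] [366.5 322.6] [0.382 0.258]
side [385 169  27   7 150] [397.7 172. ] [ 0.362 -0.466]
side [291 245  20  15 287] [300.3 251.9] [0.57  0.017]
side [372 292  21   7 104] [382.3 295.1] [0.358 0.162]
side [380 417   9   8  52] [384.1 420.3] [0.327 0.504]
side [307 421   9   8  55] [311.  424.6] [0.446 0.532]
[337.86904135 330.31416281]
```

Request:
move_arm --moves '[{"claw":1,"tx":0.146,"ty":0.372,"tz":0,"yaw":-0.73},{"claw":1,"tx":0.146,"ty":0.372,"tz":0,"yaw":-0.73},{"claw":1,"tx":0.146,"ty":0.372,"tz":0,"yaw":-0.73},{"claw":1,"tx":0.146,"ty":0.372,"tz":0,"yaw":-0.73},{"claw":1,"tx":0.146,"ty":0.372,"tz":0,"yaw":-0.73},{"claw":1,"tx":0.146,"ty":0.372,"tz":0.1,"yaw":-0.73},{"claw":1,"tx":0.146,"ty":0.372,"tz":0.3,"yaw":-0.73},{"claw":1,"tx":0.146,"ty":0.372,"tz":0.45,"yaw":-0.73},{"claw":1,"tx":0.146,"ty":0.372,"tz":0.55,"yaw":-0.73},{"claw":1,"tx":0.146,"ty":0.372,"tz":0.597,"yaw":-0.73},{"claw":1,"tx":0.146,"ty":0.372,"tz":0.597,"yaw":-0.73},{"claw":1,"tx":0.146,"ty":0.372,"tz":0.597,"yaw":-0.73}]'

```text
time_s: 15.0
tool_pos: [0.4371, 0.2871, 0.1033]
orientation: [0.0, -0.237, 0.971, 0.0]
ft_force: [0.3, -0.5, -0.3]
finger_gap: 0.085
gripper_force: 0.0
```

```bash
python3 p.py .437,.288,.1034,207.2
```

```text
t 15.0 pos [0.4371 0.2871 0.1033] head -152.55 tilt [-0.     0.001 -1.   ] F [ 0.3 -0.5 -0.3] gap 0.085 gf 0.0 q7 0.71
.437,.288,.1034,207.2 tx -0.001 ty 0.003 tz -0.000 yaw 0.004 rows>=0.0 / 0.0
```

Request:
move_arm --moves '[{"claw":-1,"tx":0,"ty":0,"tz":0,"yaw":0},{"claw":-1,"tx":0,"ty":0,"tz":0,"yaw":0},{"claw":-1,"tx":0,"ty":0,"tz":0,"yaw":0},{"claw":-1,"tx":0,"ty":0,"tz":0,"yaw":0},{"claw":-1,"tx":0,"ty":0,"tz":0,"yaw":0},{"claw":-1,"tx":0,"ty":0,"tz":0,"yaw":0},{"claw":-1,"tx":0,"ty":0,"tz":0,"yaw":0},{"claw":-1,"tx":0,"ty":0,"tz":0,"yaw":0}]'

```text
time_s: 15.67
tool_pos: [0.4373, 0.2867, 0.1039]
orientation: [0.001, -0.237, 0.971, -0.0]
ft_force: [-1.6, -1.3, 6.8]
finger_gap: 0.0304
gripper_force: 29.2
```

```bash
python3 p.py .572,-.027,.22,192.2
```

```text
t 15.7 pos [0.4373 0.2867 0.1039] head -152.56 tilt [ 0.002 -0.    -1.   ] F [-1.6 -1.3  6.8] gap 0.0304 gf 29.2 q7 0.71
.572,-.027,.22,192.2 tx 0.099 ty -1.362 tz -0.463 yaw 0.254 rows>=8.7 / 2.1
```

Request:
move_arm --moves '[{"claw":-1,"tx":0,"ty":0,"tz":-0.15,"yaw":0},{"claw":-1,"tx":0,"ty":0,"tz":-0.3,"yaw":0},{"claw":-1,"tx":0,"ty":-0.1,"tz":-0.46,"yaw":0},{"claw":-1,"tx":0.1,"ty":-1,"tz":-0.46,"yaw":0},{"claw":-1,"tx":0.1,"ty":-1,"tz":-0.46,"yaw":0},{"claw":-1,"tx":0.1,"ty":-1,"tz":-0.46,"yaw":0},{"claw":-1,"tx":0.1,"ty":-1,"tz":-0.46,"yaw":0},{"claw":-1,"tx":0.1,"ty":-1,"tz":-0.46,"yaw":0.25},{"claw":-1,"tx":0.1,"ty":-1,"tz":-0.46,"yaw":0.25},{"claw":-1,"tx":0.1,"ty":-1,"tz":-0.46,"yaw":0.25},{"claw":-1,"tx":0.1,"ty":-1,"tz":-0.46,"yaw":0.25},{"claw":-1,"tx":0.1,"ty":-1,"tz":-0.46,"yaw":0.25}]'

```text
time_s: 16.67
tool_pos: [0.5293, 0.0541, 0.218]
orientation: [0.0, -0.11, 0.994, 0.0]
ft_force: [-0.0, -0.1, -0.4]
finger_gap: 0.0302
gripper_force: 29.9
```

```bash
python3 p.py .572,-.027,.16,192.2 .572,-.027,.131,192.2
```

```text
t 16.7 pos [0.5293 0.0541 0.218 ] head -167.41 tilt [ 0.  0. -1.] F [-0.  -0.1 -0.4] gap 0.0302 gf 29.9 q7 1.11
.572,-.027,.16,192.2 tx -0.096 ty -0.354 tz 0.232 yaw 0.007 rows>=2.6 / 0.1
.572,-.027,.131,192.2 tx -0.096 ty -0.354 tz 0.348 yaw 0.007 rows>=3.0 / 0.1
```

Request:
move_arm --moves '[{"claw":-1,"tx":-0.096,"ty":-0.354,"tz":0,"yaw":0.007},{"claw":-1,"tx":-0.096,"ty":-0.354,"tz":0,"yaw":0.007},{"claw":-1,"tx":-0.096,"ty":-0.354,"tz":0,"yaw":0.007},{"claw":-1,"tx":-0.096,"ty":-0.354,"tz":0.1,"yaw":0.007},{"claw":-1,"tx":-0.096,"ty":-0.354,"tz":0.2,"yaw":0.007},{"claw":-1,"tx":-0.096,"ty":-0.354,"tz":0.3,"yaw":0.007},{"claw":-1,"tx":-0.096,"ty":-0.354,"tz":0.346,"yaw":0.007},{"claw":-1,"tx":-0.096,"ty":-0.354,"tz":0.346,"yaw":0.007},{"claw":-1,"tx":-0.096,"ty":-0.354,"tz":0.346,"yaw":0.007}]'

```text
time_s: 17.42
tool_pos: [0.5723, -0.0264, 0.1313]
orientation: [-0.0, -0.106, 0.994, 0.001]
ft_force: [1.6, -0.5, -1.0]
finger_gap: 0.03
gripper_force: 41.1
```

```bash
python3 p.py .5775,-.0198,.130,192.2
```

```text
t 17.4 pos [ 0.5723 -0.0264  0.1313] head -167.81 tilt [-0.     0.001 -1.   ] F [ 1.6 -0.5 -1. ] gap 0.03 gf 41.1 q7 1.17
.5775,-.0198,.130,192.2 tx -0.026 ty 0.021 tz 0.005 yaw -0.000 rows>=0.2 / 0.0
```

Request:
move_arm --moves '[{"claw":-1,"tx":0,"ty":0,"tz":0.004,"yaw":0},{"claw":-1,"tx":-0.01,"ty":0,"tz":0.004,"yaw":0},{"claw":-1,"tx":-0.02,"ty":0,"tz":0.004,"yaw":0},{"claw":-1,"tx":-0.03,"ty":0,"tz":0.004,"yaw":0},{"claw":-1,"tx":-0.038,"ty":0,"tz":0.004,"yaw":0},{"claw":-1,"tx":-0.038,"ty":0,"tz":0.004,"yaw":0},{"claw":-1,"tx":-0.038,"ty":0,"tz":0.004,"yaw":0}]'

```text
time_s: 18.0
tool_pos: [0.5801, -0.0267, 0.1299]
orientation: [-0.002, -0.105, 0.995, -0.001]
ft_force: [-6.4, -2.0, 1.9]
finger_gap: 0.0303
gripper_force: 41.3
```

```bash
python3 p.py .5775,-.0198,.130,192.2
```

```text
t 18.0 pos [ 0.5801 -0.0267  0.1299] head -167.99 tilt [-0.004 -0.002 -1.   ] F [-6.4 -2.   1.9] gap 0.0303 gf 41.3 q7 1.17
.5775,-.0198,.130,192.2 tx 0.004 ty 0.029 tz -0.001 yaw -0.003 rows>=0.2 / 0.0
```

Request:
move_arm --moves '[{"claw":-1,"tx":0.004,"ty":0.01,"tz":0,"yaw":0},{"claw":-1,"tx":0.004,"ty":0.02,"tz":0,"yaw":0},{"claw":-1,"tx":0.004,"ty":0.03,"tz":0,"yaw":0},{"claw":-1,"tx":0.004,"ty":0.04,"tz":0,"yaw":0},{"claw":-1,"tx":-0.006,"ty":0.046,"tz":0.004,"yaw":0},{"claw":-1,"tx":-0.006,"ty":0.046,"tz":0.004,"yaw":0},{"claw":-1,"tx":-0.006,"ty":0.046,"tz":0.004,"yaw":0}]'

```text
time_s: 18.58
tool_pos: [0.5794, -0.0199, 0.1289]
orientation: [-0.003, -0.103, 0.995, -0.005]
ft_force: [-7.2, -12.7, 6.2]
finger_gap: 0.0305
gripper_force: 41.7
```

```bash
python3 p.py .5775,-.0198,.130,192.2
```

```text
t 18.6 pos [ 0.5794 -0.0199  0.1289] head -168.13 tilt [-0.005 -0.01  -1.   ] F [ -7.2 -12.7   6.2] gap 0.0305 gf 41.7 q7 1.15
.5775,-.0198,.130,192.2 tx 0.007 ty 0.002 tz -0.004 yaw -0.006 rows>=0.1 / 0.0
```

Request:
move_arm --moves '[{"claw":0.1,"tx":0,"ty":0,"tz":0,"yaw":0},{"claw":0.1,"tx":0,"ty":0,"tz":0,"yaw":0},{"claw":0.1,"tx":0,"ty":0,"tz":0,"yaw":0},{"claw":0.1,"tx":0,"ty":0,"tz":0,"yaw":0},{"claw":0.1,"tx":0,"ty":0,"tz":-0.1,"yaw":0},{"claw":0.1,"tx":0,"ty":0,"tz":-0.2,"yaw":0},{"claw":0,"tx":0,"ty":0,"tz":-0.35,"yaw":0},{"claw":0,"tx":0.6,"ty":0.5,"tz":-0.5,"yaw":0.2},{"claw":0,"tx":0.6,"ty":0.8,"tz":-0.5,"yaw":0.3},{"claw":0,"tx":0.6,"ty":0.8,"tz":-0.5,"yaw":0.5},{"claw":0,"tx":0.6,"ty":0.8,"tz":-0.5,"yaw":0.6},{"claw":0,"tx":0.6,"ty":0.8,"tz":-0.5,"yaw":0.7}]'

```text
time_s: 19.58
tool_pos: [0.4236, 0.1202, 0.2483]
orientation: [0.0, 0.209, 0.978, 0.0]
ft_force: [-0.3, 0.2, 0.9]
finger_gap: 0.0426
gripper_force: 0.0
```

```bash
python3 p.py .645,.0835,.2,147; python3 - <<'E'
from h import *
t,s=avg("top"),avg("side");
for x,y in((.5595,.063),(.5785,-.02)):print(fitblock({"top":amber(t)},x,y,.03,.008),fitblock({"side":amber(s)},x,y,.03,.008))
g=lambda n,im,z,x,y,h:cv2.resize(plane(n,im,z,x-h,x+h,y-h,y+h,.4),(400,400))
cv2.imwrite("pics/b3.png",np.clip(np.hstack([g("top",t,.039,.57,.02,.09),g("side",s,.039,.57,.02,.09)])*1.5,0,255).astype(np.uint8)[:,:,::-1])
E
```

```text
t 19.6 pos [0.4236 0.1202 0.2483] head 155.89 tilt [ 0.001  0.001 -1.   ] F [-0.3  0.2  0.9] gap 0.0426 gf 0.0 q7 0.45
.645,.0835,.2,147 tx -0.868 ty 0.228 tz 0.194 yaw 0.148 rows>=5.5 / 1.2
(array([559.6,  62.7]), np.float64(12.0), np.float64(0.921)) (array([561.4,  52.6]), np.float64(16.3), np.float64(0.438))
(array([578.5, -20.7]), np.float64(11.0), np.float64(0.919)) (array([561.1,  53.5]), np.float64(16.1), np.float64(0.461))
```

View pics/b3.png

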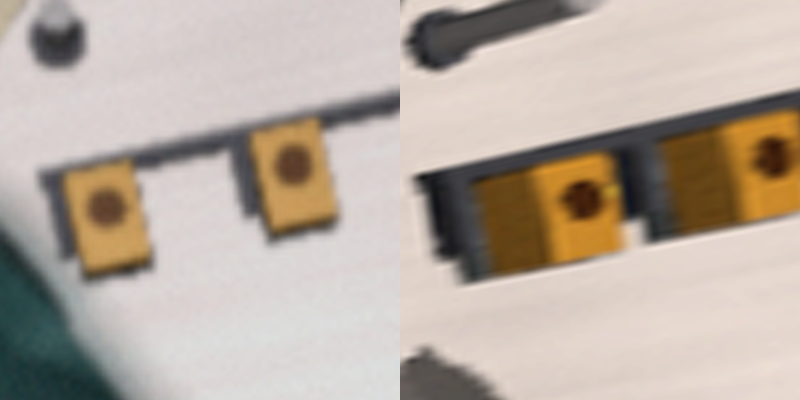

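Both blocks look flush, with 85.5 mm between them. Now the post.

Request:
move_arm --moves '[{"claw":0,"tx":-0.87,"ty":0.228,"tz":0,"yaw":1},{"claw":0,"tx":-0.87,"ty":0.228,"tz":0,"yaw":1},{"claw":0,"tx":-0.87,"ty":0.228,"tz":0,"yaw":1},{"claw":0,"tx":-0.87,"ty":0.228,"tz":0,"yaw":1},{"claw":0,"tx":-0.87,"ty":0.228,"tz":0,"yaw":1},{"claw":0,"tx":-0.87,"ty":0.228,"tz":0,"yaw":1},{"claw":0,"tx":-0.87,"ty":0.228,"tz":0,"yaw":1},{"claw":0,"tx":-0.87,"ty":0.228,"tz":0,"yaw":1},{"claw":0,"tx":-0.87,"ty":0.228,"tz":0,"yaw":1}]'

```text
time_s: 20.63
tool_pos: [0.6481, 0.0813, 0.2461]
orientation: [-0.001, 0.671, 0.742, -0.001]
ft_force: [-0.8, -0.2, -0.3]
finger_gap: 0.043
gripper_force: 0.0
```

```bash
python3 p.py .645,.0835,.18,57.2 .645,.0835,.127,57.2
```

```text
t 20.6 pos [0.6481 0.0813 0.2461] head 95.77 tilt [-0.002  0.    -1.   ] F [-0.8 -0.2 -0.3] gap 0.043 gf 0.0 q7 -0.35
.645,.0835,.18,57.2 tx 0.010 ty -0.011 tz 0.264 yaw 0.643 rows>=1.6 / 5.4
.645,.0835,.127,57.2 tx 0.010 ty -0.011 tz 0.476 yaw 0.643 rows>=2.9 / 5.4
```

Request:
move_arm --moves '[{"claw":0,"tx":0.01,"ty":-0.011,"tz":0,"yaw":0.64},{"claw":0,"tx":0.01,"ty":-0.011,"tz":0,"yaw":0.64},{"claw":0,"tx":0.01,"ty":-0.011,"tz":0,"yaw":0.64},{"claw":0,"tx":0.01,"ty":-0.011,"tz":0,"yaw":0.64},{"claw":0,"tx":0.01,"ty":-0.011,"tz":0,"yaw":0.64},{"claw":0,"tx":0.01,"ty":-0.011,"tz":0,"yaw":0.64},{"claw":0,"tx":0.01,"ty":-0.011,"tz":0.15,"yaw":0.64},{"claw":0,"tx":0.01,"ty":-0.011,"tz":0.3,"yaw":0.64},{"claw":0,"tx":0.01,"ty":-0.011,"tz":0.42,"yaw":0.64},{"claw":0,"tx":0.01,"ty":-0.011,"tz":0.476,"yaw":0.64},{"claw":0,"tx":0.01,"ty":-0.011,"tz":0.476,"yaw":0.64},{"claw":-0.4,"tx":0.01,"ty":-0.011,"tz":0.476,"yaw":0.64}]'

```text
time_s: 21.63
tool_pos: [0.6446, 0.0846, 0.1283]
orientation: [-0.0, 0.876, 0.483, -0.0]
ft_force: [-0.3, 1.0, 0.0]
finger_gap: 0.0317
gripper_force: 0.0
```

Request:
move_arm --force 20 --moves '[{"claw":-0.45,"tx":0,"ty":0,"tz":0,"yaw":0},{"claw":-0.45,"tx":0,"ty":0,"tz":0,"yaw":0},{"claw":-0.45,"tx":0,"ty":0,"tz":0,"yaw":0},{"claw":-0.45,"tx":0,"ty":0,"tz":0,"yaw":0}]'

```text
time_s: 21.97
tool_pos: [0.6449, 0.0851, 0.1304]
orientation: [0.001, 0.875, 0.483, 0.001]
ft_force: [0.2, 0.5, -0.7]
finger_gap: 0.0238
gripper_force: 0.0
```

```bash
python3 p.py; python3 - <<'E'
from h import *
s=imaging.camera("side");u=proj("side",[.645,.0835,.06]).astype(int)
cv2.imwrite("pics/post.png",np.clip(cv2.resize(s[u[1]-50:u[1]+50,u[0]-60:u[0]+90],None,fx=5,fy=5,interpolation=cv2.INTER_CUBIC)*1.6,0,255).astype(np.uint8)[:,:,::-1])
E
```

```text
t 22.0 pos [0.6449 0.0851 0.1304] head 57.81 tilt [ 0.002  0.    -1.   ] F [ 0.2  0.5 -0.7] gap 0.0238 gf 0.0 q7 -1.0
```

View pics/post.png

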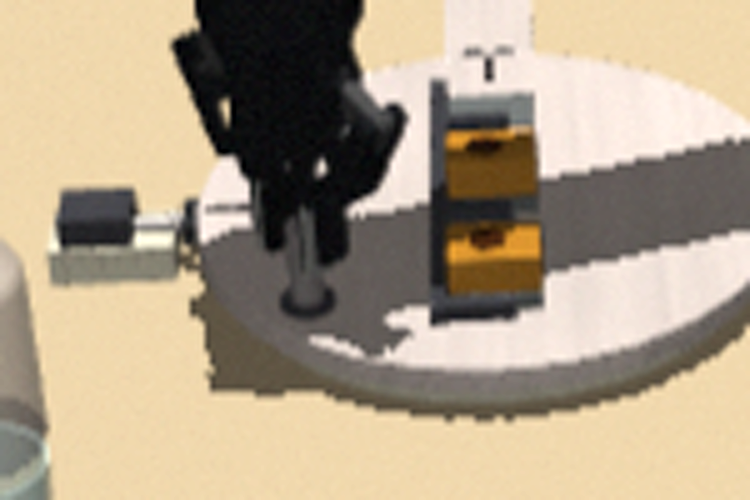

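The fingers straddle the post, as intended. I'll tighten the cage and sweep the arc.

Request:
move_arm --moves '[{"claw":-0.55,"tx":-0.001,"ty":-0.026,"tz":0,"yaw":-0.05},{"claw":-0.55,"tx":-0.003,"ty":-0.052,"tz":0,"yaw":-0.1},{"claw":-0.55,"tx":-0.008,"ty":-0.087,"tz":0,"yaw":-0.167},{"claw":-0.55,"tx":-0.015,"ty":-0.121,"tz":0,"yaw":-0.233},{"claw":-0.55,"tx":-0.024,"ty":-0.155,"tz":0,"yaw":-0.3},{"claw":-0.55,"tx":-0.036,"ty":-0.187,"tz":0,"yaw":-0.367},{"claw":-0.55,"tx":-0.051,"ty":-0.219,"tz":0,"yaw":-0.433},{"claw":-0.55,"tx":-0.067,"ty":-0.25,"tz":0,"yaw":-0.5},{"claw":-0.55,"tx":-0.085,"ty":-0.28,"tz":0,"yaw":-0.567},{"claw":-0.55,"tx":-0.106,"ty":-0.308,"tz":0,"yaw":-0.633},{"claw":-0.55,"tx":-0.128,"ty":-0.335,"tz":0,"yaw":-0.7},{"claw":-0.55,"tx":-0.146,"ty":-0.354,"tz":0,"yaw":-0.75}]'

```text
time_s: 23.02
tool_pos: [0.5504, 0.1014, 0.1299]
orientation: [0.001, 0.622, 0.783, 0.001]
ft_force: [2.3, 0.7, 0.7]
finger_gap: 0.0189
gripper_force: 0.9
```

```bash
python3 p.py; python3 - <<'E'
import numpy as np
for a in (90,): print(.577+.125*np.cos(np.radians(57.2+a)),-.021+.125*np.sin(np.radians(57.2+a)))
print(.577+.125*np.cos(np.radians(102.2)),-.021+.125*np.sin(np.radians(102.2)))
E
```

```text
t 23.0 pos [0.5504 0.1014 0.1299] head 103.01 tilt [ 0.003  0.    -1.   ] F [2.3 0.7 0.7] gap 0.0189 gf 0.9 q7 -0.44
0.4719291745630394 0.04671352628534248
0.5505844004430763 0.10117698678576198
```

Request:
move_arm --moves '[{"claw":-0.55,"tx":-0.001,"ty":-0.026,"tz":0,"yaw":-0.05},{"claw":-0.55,"tx":-0.003,"ty":-0.052,"tz":0,"yaw":-0.1},{"claw":-0.55,"tx":-0.008,"ty":-0.087,"tz":0,"yaw":-0.167},{"claw":-0.55,"tx":-0.015,"ty":-0.121,"tz":0,"yaw":-0.233},{"claw":-0.55,"tx":-0.024,"ty":-0.155,"tz":0,"yaw":-0.3},{"claw":-0.55,"tx":-0.036,"ty":-0.187,"tz":0,"yaw":-0.367},{"claw":-0.55,"tx":-0.051,"ty":-0.219,"tz":0,"yaw":-0.433},{"claw":-0.55,"tx":-0.067,"ty":-0.25,"tz":0,"yaw":-0.5},{"claw":-0.55,"tx":-0.085,"ty":-0.28,"tz":0,"yaw":-0.567},{"claw":-0.55,"tx":-0.106,"ty":-0.308,"tz":0,"yaw":-0.633},{"claw":-0.55,"tx":-0.128,"ty":-0.335,"tz":0,"yaw":-0.7},{"claw":-0.55,"tx":-0.146,"ty":-0.354,"tz":0,"yaw":-0.75}]'

```text
time_s: 24.02
tool_pos: [0.4734, 0.0487, 0.1301]
orientation: [0.002, 0.275, 0.962, 0.004]
ft_force: [3.5, 5.8, -2.0]
finger_gap: 0.0193
gripper_force: 2.8
```

```bash
python3 p.py .472,.0467,.13,147.2; python3 - <<'E'
from h import *
s=imaging.camera("side");cv2.imwrite("pics/d2.png",np.clip(cv2.resize(s[190:300,210:370],None,fx=5,fy=5,interpolation=cv2.INTER_CUBIC)*1.6,0,255).astype(np.uint8)[:,:,::-1])
E
```

```text
t 24.0 pos [0.4734 0.0487 0.1301] head 148.11 tilt [ 0.007  0.006 -1.   ] F [ 3.5  5.8 -2. ] gap 0.0193 gf 2.8 q7 0.26
.472,.0467,.13,147.2 tx 0.001 ty -0.010 tz 0.000 yaw 0.015 rows>=0.1 / 0.1
```

View pics/d2.png

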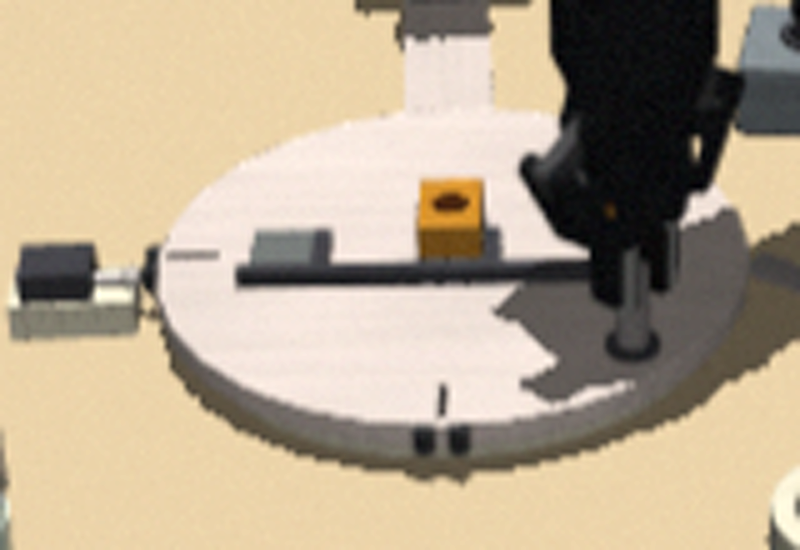

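The deck is about a degree short and pressing on the bump, so I'll nudge it over.

Request:
move_arm --moves '[{"claw":-0.55,"tx":0,"ty":-0.008,"tz":0,"yaw":-0.01},{"claw":-0.55,"tx":0,"ty":-0.014,"tz":0,"yaw":-0.02},{"claw":-0.55,"tx":0,"ty":-0.014,"tz":0,"yaw":-0.02},{"claw":-0.55,"tx":0,"ty":-0.014,"tz":0,"yaw":-0.02}]'

```text
time_s: 24.4
tool_pos: [0.4707, 0.044, 0.1294]
orientation: [0.001, 0.267, 0.964, 0.001]
ft_force: [1.8, 4.0, -0.1]
finger_gap: 0.0189
gripper_force: 2.5
```

```bash
python3 p.py .472,.0467,.13,147.2
```

```text
t 24.4 pos [0.4707 0.044  0.1294] head 149.02 tilt [ 0.002  0.001 -1.   ] F [ 1.8  4.  -0.1] gap 0.0189 gf 2.5 q7 0.27
.472,.0467,.13,147.2 tx 0.001 ty 0.012 tz -0.002 yaw 0.030 rows>=0.1 / 0.3
```

Request:
move_arm --moves '[{"claw":-0.4,"tx":0,"ty":0.008,"tz":0,"yaw":0},{"claw":-0.2,"tx":0,"ty":0.012,"tz":0,"yaw":0},{"claw":0,"tx":0,"ty":0.012,"tz":0,"yaw":0},{"claw":0,"tx":0,"ty":0.012,"tz":0,"yaw":0},{"claw":0,"tx":0,"ty":0.012,"tz":-0.1,"yaw":0},{"claw":0,"tx":0,"ty":0.012,"tz":-0.25,"yaw":0},{"claw":0,"tx":0,"ty":0.012,"tz":-0.4,"yaw":0},{"claw":-1,"tx":0,"ty":0.012,"tz":-0.5,"yaw":0},{"claw":-1,"tx":0.2,"ty":0.7,"tz":-0.5,"yaw":0},{"claw":-1,"tx":0.2,"ty":0.7,"tz":-0.5,"yaw":0},{"claw":-1,"tx":0.2,"ty":0.7,"tz":-0.5,"yaw":0},{"claw":-1,"tx":0.2,"ty":0.7,"tz":-0.5,"yaw":0}]'

```text
time_s: 25.4
tool_pos: [0.5143, 0.2072, 0.2539]
orientation: [0.0, 0.268, 0.963, -0.001]
ft_force: [0.1, 0.3, 0.8]
finger_gap: -0.0001
gripper_force: 0.0
```

```bash
cat > chk.py <<'E'
from h import *
t,s=avg("top"),avg("side");m=amber(t)
N,L,st,ce=cv2.connectedComponentsWithStats(m);B=[]
for i in range(1,N):
    if st[i,4]>100:
        x,y=w("top",ce[i],.045)
        if .42<x<.74 and -.18<y<.13: r=fitblock({"top":m},x,y,.03,.008);B.append(r);print(r)
for v in B:
    d=v[0]-[577,-21];a=np.radians(12.2+90);print("deck frame",np.round([d@[np.cos(a),np.sin(a)],d@[-np.sin(a),np.cos(a)]],1),round(v[1]-102.2,1))
# rail angle
a=cv2.GaussianBlur(plane("top",t,.039,.4,.74,-.22,.12,.4),(0,0),1.5).astype(int).sum(2)
c=(int(.141/.0004),int(.163/.0004));k=np.zeros(a.shape,np.uint8);cv2.circle(k,c,330,1,-1)
mm=((a<.6*np.median(a[k>0]))&(k>0)).astype(np.uint8)
for q in cv2.findContours(mm,0,1)[0]:
    R=cv2.minAreaRect(q)
    if max(R[1])*.4>100: print("rail",np.round(R[0],1),np.round(np.array(R[1])*.4,1),R[2])
g=plane("top",t,.039,.42,.74,-.18,.14,.4)
cv2.imwrite("pics/c%d.png"%int(status.sense()["time_s"]*10),np.clip(cv2.resize(g,(600,600))*1.5,0,255).astype(np.uint8)[:,:,::-1])
E
python3 p.py .414,-.243,.22,147; python3 chk.py; ls pics
```

```text
t 25.4 pos [0.5143 0.2072 0.2539] head 148.85 tilt [ 0.    -0.001 -1.   ] F [0.1 0.3 0.8] gap -0.0001 gf 0.0 q7 0.15
.414,-.243,.22,147 tx -0.588 ty -1.749 tz 0.138 yaw 0.031 rows>=11.1 / 0.3
(array([577.6, -20.7]), np.float64(102.8), np.float64(0.884))
(array([498.9, -44. ]), np.float64(72.1), np.float64(0.492))
deck frame [ 0.2 -0.6] 0.6
deck frame [-6.  81.2] -30.1
rail [238.4 481.1] [238.3 158.4] 70.2614517211914
b1.png
b2.png
b3.png
c257.png
d2.png
deck.png
g1.png
g2.png
post.png
pp.png
raw.npy
side0.png
top0.png
```

Request:
move_arm --moves '[{"claw":-1,"tx":-0.3,"ty":-0.9,"tz":0,"yaw":0},{"claw":-1,"tx":-0.3,"ty":-0.9,"tz":0,"yaw":0},{"claw":-1,"tx":-0.3,"ty":-0.9,"tz":0,"yaw":0},{"claw":-1,"tx":-0.3,"ty":-0.9,"tz":0,"yaw":0},{"claw":-1,"tx":-0.3,"ty":-0.9,"tz":0,"yaw":0},{"claw":-1,"tx":-0.3,"ty":-0.9,"tz":0,"yaw":0},{"claw":-1,"tx":-0.3,"ty":-0.9,"tz":0,"yaw":0}]'

```text
time_s: 26.28
tool_pos: [0.46, -0.0335, 0.2529]
orientation: [-0.001, 0.274, 0.962, -0.003]
ft_force: [-1.0, 0.2, 0.2]
finger_gap: 0.0001
gripper_force: 0.0
```

Request:
move_arm --moves '[{"claw":-1,"tx":-0.29,"ty":-0.85,"tz":0,"yaw":0},{"claw":-1,"tx":-0.29,"ty":-0.85,"tz":0,"yaw":0},{"claw":-1,"tx":-0.29,"ty":-0.85,"tz":0,"yaw":0},{"claw":-1,"tx":-0.29,"ty":-0.85,"tz":0,"yaw":0},{"claw":-1,"tx":-0.29,"ty":-0.85,"tz":0,"yaw":0},{"claw":-1,"tx":-0.29,"ty":-0.85,"tz":0,"yaw":0},{"claw":-1,"tx":-0.29,"ty":-0.85,"tz":0,"yaw":0}]'

```text
time_s: 26.87
tool_pos: [0.4122, -0.2501, 0.2534]
orientation: [-0.001, 0.273, 0.962, -0.001]
ft_force: [0.4, 0.0, 0.5]
finger_gap: 0.0001
gripper_force: 0.0
```

```bash
python3 p.py .414,-.243,.165,147; python3 chk.py; ls pics/c*
```

```text
t 26.9 pos [ 0.4122 -0.2501  0.2534] head 148.36 tilt [-0.002 -0.001 -1.   ] F [0.4 0.  0.5] gap 0.0001 gf 0.0 q7 1.11
.414,-.243,.165,147 tx 0.009 ty 0.029 tz 0.353 yaw 0.023 rows>=2.1 / 0.2
(array([577.6, -20.7]), np.float64(102.8), np.float64(0.876))
(array([494.6, -39.5]), np.float64(104.3), np.float64(0.893))
deck frame [ 0.2 -0.6] 0.6
deck frame [-0.7 84.4] 2.1
rail [343.5 416.7] [214.5  52.9] 77.125
pics/c257.png
pics/c271.png
```

View pics/c271.png

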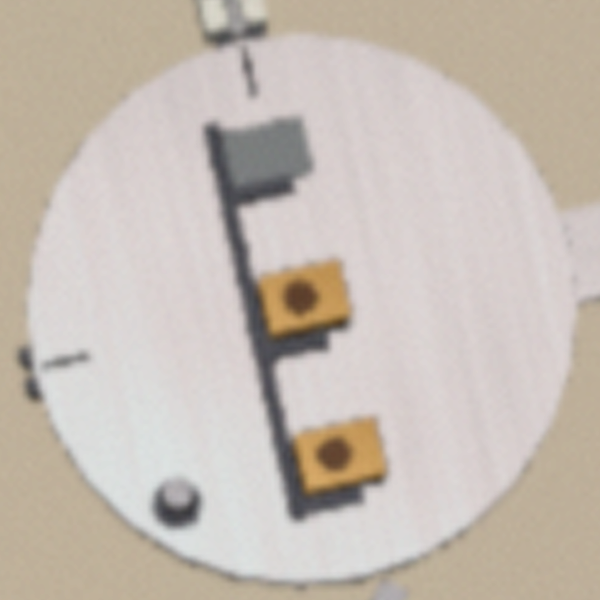

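The deck is in its second detent, with both blocks against the rail and stops. Now the plunger.

Request:
move_arm --moves '[{"claw":-1,"tx":0.009,"ty":0.029,"tz":0.15,"yaw":0},{"claw":-1,"tx":0.009,"ty":0.029,"tz":0.25,"yaw":0},{"claw":-1,"tx":0.009,"ty":0.029,"tz":0.33,"yaw":0},{"claw":-1,"tx":0.009,"ty":0.029,"tz":0.36,"yaw":0},{"claw":-1,"tx":0.009,"ty":0.029,"tz":0.38,"yaw":0},{"claw":-1,"tx":0.009,"ty":0.029,"tz":0.4,"yaw":0},{"claw":-1,"tx":0.009,"ty":0.029,"tz":0.4,"yaw":0}]'

```text
time_s: 27.75
tool_pos: [0.4172, -0.2365, 0.154]
orientation: [0.0, 0.267, 0.964, -0.0]
ft_force: [-0.6, 0.2, -0.4]
finger_gap: 0.0001
gripper_force: 0.0
```

```bash
python3 p.py
```

```text
t 27.8 pos [ 0.4172 -0.2365  0.154 ] head 149.05 tilt [ 0. -0. -1.] F [-0.6  0.2 -0.4] gap 0.0001 gf 0.0 q7 0.94
```

Request:
move_arm --moves '[{"claw":-1,"tx":-0.003,"ty":-0.028,"tz":0,"yaw":0},{"claw":-1,"tx":-0.003,"ty":-0.028,"tz":0,"yaw":0},{"claw":-1,"tx":-0.003,"ty":-0.028,"tz":0.01,"yaw":0},{"claw":-1,"tx":-0.003,"ty":-0.028,"tz":0.02,"yaw":0},{"claw":-1,"tx":-0.003,"ty":-0.028,"tz":0.03,"yaw":0},{"claw":-1,"tx":-0.003,"ty":-0.028,"tz":0.03,"yaw":0}]'

```text
time_s: 28.25
tool_pos: [0.4136, -0.2431, 0.146]
orientation: [-0.0, 0.267, 0.964, 0.0]
ft_force: [0.0, 0.3, -0.4]
finger_gap: -0.0002
gripper_force: 0.0
```

```bash
python3 p.py
```

```text
t 28.2 pos [ 0.4136 -0.2431  0.146 ] head 149.0 tilt [-0.001  0.    -1.   ] F [ 0.   0.3 -0.4] gap -0.0002 gf 0.0 q7 0.94
```

Request:
move_arm --moves '[{"claw":-1,"tx":0,"ty":0,"tz":0.02,"yaw":0},{"claw":-1,"tx":0,"ty":0,"tz":0.04,"yaw":0},{"claw":-1,"tx":0,"ty":0,"tz":0.05,"yaw":0},{"claw":-1,"tx":0,"ty":0,"tz":0.05,"yaw":0},{"claw":-1,"tx":0,"ty":0,"tz":0.05,"yaw":0}]'

```text
time_s: 28.67
tool_pos: [0.4142, -0.2432, 0.134]
orientation: [0.0, 0.267, 0.964, -0.0]
ft_force: [-0.6, -0.7, 6.2]
finger_gap: -0.0003
gripper_force: 2.7
```

```bash
python3 p.py
```

```text
t 28.7 pos [ 0.4142 -0.2432  0.134 ] head 149.03 tilt [ 0. -0. -1.] F [-0.6 -0.7  6.2] gap -0.0003 gf 2.7 q7 0.92
```

Request:
move_arm --moves '[{"claw":-1,"tx":0,"ty":0,"tz":0.015,"yaw":0},{"claw":-1,"tx":0,"ty":0,"tz":0.03,"yaw":0},{"claw":-1,"tx":0,"ty":0,"tz":0.042,"yaw":0},{"claw":-1,"tx":0,"ty":0,"tz":0.042,"yaw":0},{"claw":-1,"tx":0,"ty":0,"tz":0.042,"yaw":0},{"claw":-1,"tx":0,"ty":0,"tz":0.042,"yaw":0}]'

```text
time_s: 29.17
tool_pos: [0.4146, -0.243, 0.1272]
orientation: [0.0, 0.267, 0.964, -0.002]
ft_force: [-12.0, 4.6, 49.8]
finger_gap: -0.0001
gripper_force: 24.4
```

```bash
python3 p.py
```

```text
t 29.2 pos [ 0.4146 -0.243   0.1272] head 149.05 tilt [-0.001 -0.005 -1.   ] F [-12.    4.6  49.8] gap -0.0001 gf 24.4 q7 0.91
```

The plunger bottomed out at about 50 N. I'll lift off and return to the post.

Request:
move_arm --moves '[{"claw":-1,"tx":0,"ty":0,"tz":-0.1,"yaw":0},{"claw":-1,"tx":0,"ty":0,"tz":-0.25,"yaw":0},{"claw":-1,"tx":0,"ty":0,"tz":-0.4,"yaw":0},{"claw":-1,"tx":0,"ty":0,"tz":-0.48,"yaw":0},{"claw":0,"tx":0.4,"ty":0.95,"tz":-0.48,"yaw":0},{"claw":0,"tx":0.4,"ty":0.95,"tz":-0.48,"yaw":0},{"claw":0,"tx":0.4,"ty":0.95,"tz":-0.48,"yaw":0},{"claw":0,"tx":0.4,"ty":0.95,"tz":-0.48,"yaw":0},{"claw":0,"tx":0.4,"ty":0.95,"tz":-0.48,"yaw":0},{"claw":0,"tx":0.4,"ty":0.95,"tz":-0.48,"yaw":0},{"claw":0,"tx":0.4,"ty":0.95,"tz":-0.48,"yaw":0},{"claw":0,"tx":0.4,"ty":0.95,"tz":-0.48,"yaw":0}]'

```text
time_s: 30.17
tool_pos: [0.4502, 0.0156, 0.2435]
orientation: [-0.0, 0.264, 0.965, 0.001]
ft_force: [0.5, -0.9, -0.2]
finger_gap: 0.0424
gripper_force: 0.0
```

```bash
python3 p.py .472,.0467,.13,147.2
```

```text
t 30.2 pos [0.4502 0.0156 0.2435] head 149.44 tilt [ 0.     0.001 -1.   ] F [ 0.5 -0.9 -0.2] gap 0.0424 gf 0.0 q7 0.54
.472,.0467,.13,147.2 tx -0.012 ty 0.151 tz 0.454 yaw 0.037 rows>=2.9 / 0.3
```

Request:
move_arm --moves '[{"claw":0,"tx":-0.012,"ty":0.145,"tz":0,"yaw":0.037},{"claw":0,"tx":-0.012,"ty":0.145,"tz":0,"yaw":0.037},{"claw":0,"tx":-0.012,"ty":0.145,"tz":0.1,"yaw":0.037},{"claw":0,"tx":-0.012,"ty":0.145,"tz":0.2,"yaw":0.037},{"claw":0,"tx":-0.012,"ty":0.145,"tz":0.32,"yaw":0.037},{"claw":0,"tx":-0.012,"ty":0.145,"tz":0.42,"yaw":0.037},{"claw":0,"tx":-0.012,"ty":0.145,"tz":0.454,"yaw":0.037},{"claw":-0.3,"tx":-0.012,"ty":0.145,"tz":0.454,"yaw":0.037},{"claw":-0.55,"tx":-0.012,"ty":0.145,"tz":0.454,"yaw":0.037},{"claw":-0.55,"tx":-0.012,"ty":0.145,"tz":0.454,"yaw":0.037},{"claw":-0.55,"tx":-0.012,"ty":0.145,"tz":0.454,"yaw":0.037}]'

```text
time_s: 31.08
tool_pos: [0.473, 0.0423, 0.1314]
orientation: [0.002, 0.286, 0.958, 0.001]
ft_force: [2.1, 4.6, -2.0]
finger_gap: 0.0194
gripper_force: 2.4
```

```bash
python3 p.py .472,.0467,.13,147.2
```

```text
t 31.1 pos [0.473  0.0423 0.1314] head 146.8 tilt [ 0.004  0.002 -1.   ] F [ 2.1  4.6 -2. ] gap 0.0194 gf 2.4 q7 0.24
.472,.0467,.13,147.2 tx 0.013 ty 0.013 tz 0.006 yaw -0.007 rows>=0.1 / 0.1
```

Request:
move_arm --moves '[{"claw":-0.55,"tx":0.004,"ty":0.026,"tz":0,"yaw":0.05},{"claw":-0.55,"tx":0.003,"ty":0.052,"tz":0,"yaw":0.1},{"claw":-0.55,"tx":-0.002,"ty":0.087,"tz":0,"yaw":0.167},{"claw":-0.55,"tx":-0.008,"ty":0.121,"tz":0,"yaw":0.233},{"claw":-0.55,"tx":-0.016,"ty":0.155,"tz":0,"yaw":0.3},{"claw":-0.55,"tx":-0.028,"ty":0.19,"tz":0,"yaw":0.367},{"claw":-0.55,"tx":-0.043,"ty":0.222,"tz":0,"yaw":0.433},{"claw":-0.55,"tx":-0.059,"ty":0.255,"tz":0,"yaw":0.5},{"claw":-0.55,"tx":-0.077,"ty":0.287,"tz":0,"yaw":0.567},{"claw":-0.55,"tx":-0.098,"ty":0.315,"tz":0,"yaw":0.633},{"claw":-0.55,"tx":-0.12,"ty":0.342,"tz":0,"yaw":0.7},{"claw":-0.55,"tx":-0.138,"ty":0.361,"tz":0,"yaw":0.75}]'

```text
time_s: 32.08
tool_pos: [0.5498, 0.0979, 0.1308]
orientation: [-0.0, 0.632, 0.775, -0.001]
ft_force: [-2.9, 1.9, -0.5]
finger_gap: 0.0193
gripper_force: 1.0
```

```bash
python3 p.py .5506,.1012,.13,102.2
```

```text
t 32.1 pos [0.5498 0.0979 0.1308] head 101.59 tilt [-0.001 -0.001 -1.   ] F [-2.9  1.9 -0.5] gap 0.0193 gf 1.0 q7 -0.46
.5506,.1012,.13,102.2 tx 0.012 ty 0.006 tz 0.003 yaw -0.010 rows>=0.1 / 0.1
```

Request:
move_arm --moves '[{"claw":-0.55,"tx":0.006,"ty":0.03,"tz":0,"yaw":0.05},{"claw":-0.55,"tx":0.008,"ty":0.06,"tz":0,"yaw":0.1},{"claw":-0.55,"tx":0.004,"ty":0.095,"tz":0,"yaw":0.167},{"claw":-0.55,"tx":-0.003,"ty":0.13,"tz":0,"yaw":0.233},{"claw":-0.55,"tx":-0.012,"ty":0.163,"tz":0,"yaw":0.3},{"claw":-0.55,"tx":-0.024,"ty":0.195,"tz":0,"yaw":0.367},{"claw":-0.55,"tx":-0.039,"ty":0.227,"tz":0,"yaw":0.433},{"claw":-0.55,"tx":-0.055,"ty":0.258,"tz":0,"yaw":0.5},{"claw":-0.55,"tx":-0.073,"ty":0.288,"tz":0,"yaw":0.567},{"claw":-0.55,"tx":-0.094,"ty":0.316,"tz":0,"yaw":0.633},{"claw":-0.55,"tx":-0.116,"ty":0.343,"tz":0,"yaw":0.7},{"claw":-0.55,"tx":-0.136,"ty":0.365,"tz":0,"yaw":0.74}]'

```text
time_s: 33.08
tool_pos: [0.644, 0.0839, 0.1306]
orientation: [-0.001, 0.878, 0.479, -0.003]
ft_force: [-4.2, 1.2, 0.3]
finger_gap: 0.0193
gripper_force: 1.4
```

```bash
python3 p.py .645,.0835,.13,57.2
```

```text
t 33.1 pos [0.644  0.0839 0.1306] head 57.25 tilt [-0.006  0.    -1.   ] F [-4.2  1.2  0.3] gap 0.0193 gf 1.4 q7 -1.01
.645,.0835,.13,57.2 tx 0.001 ty 0.004 tz 0.002 yaw 0.001 rows>=0.0 / 0.0
```

Request:
move_arm --moves '[{"claw":-0.55,"tx":0,"ty":0.008,"tz":0,"yaw":0},{"claw":-0.55,"tx":0,"ty":0.014,"tz":0,"yaw":0},{"claw":-0.55,"tx":0,"ty":0.014,"tz":0,"yaw":0},{"claw":-0.55,"tx":0,"ty":0.014,"tz":0,"yaw":0}]'

```text
time_s: 33.42
tool_pos: [0.6468, 0.0824, 0.1307]
orientation: [-0.001, 0.877, 0.481, -0.002]
ft_force: [-7.6, 2.0, 3.0]
finger_gap: 0.0196
gripper_force: 3.6
```

```bash
python3 p.py .645,.0835,.13,57.2
```

```text
t 33.4 pos [0.6468 0.0824 0.1307] head 57.47 tilt [-0.005  0.    -1.   ] F [-7.6  2.   3. ] gap 0.0196 gf 3.6 q7 -1.0
.645,.0835,.13,57.2 tx -0.000 ty -0.009 tz 0.003 yaw 0.005 rows>=0.1 / 0.0
```

Request:
move_arm --moves '[{"claw":-0.4,"tx":0,"ty":-0.01,"tz":0,"yaw":0},{"claw":-0.2,"tx":0,"ty":-0.014,"tz":0,"yaw":0},{"claw":0,"tx":0,"ty":-0.014,"tz":0,"yaw":0},{"claw":0,"tx":0,"ty":-0.014,"tz":0,"yaw":0},{"claw":0,"tx":0,"ty":-0.014,"tz":-0.1,"yaw":0},{"claw":0,"tx":0,"ty":-0.014,"tz":-0.25,"yaw":0},{"claw":0,"tx":0,"ty":-0.014,"tz":-0.4,"yaw":0},{"claw":0,"tx":-0.34,"ty":-0.8,"tz":-0.48,"yaw":-1},{"claw":0,"tx":-0.34,"ty":-0.8,"tz":-0.48,"yaw":-1},{"claw":0,"tx":-0.34,"ty":-0.8,"tz":-0.48,"yaw":-1},{"claw":0,"tx":-0.34,"ty":-0.8,"tz":-0.48,"yaw":-1},{"claw":0,"tx":-0.34,"ty":-0.8,"tz":-0.48,"yaw":-1}]'

```text
time_s: 34.42
tool_pos: [0.4398, 0.1166, 0.2495]
orientation: [0.001, 0.685, 0.729, 0.0]
ft_force: [0.4, 0.9, 0.7]
finger_gap: 0.0427
gripper_force: 0.0
```

Request:
move_arm --moves '[{"claw":0,"tx":0,"ty":0,"tz":0,"yaw":-0.6},{"claw":0,"tx":0,"ty":0,"tz":0,"yaw":-0.6},{"claw":0,"tx":0,"ty":0,"tz":0,"yaw":-0.6},{"claw":0,"tx":0,"ty":0,"tz":0,"yaw":-0.6},{"claw":0,"tx":0,"ty":0,"tz":0,"yaw":-0.6},{"claw":0,"tx":0,"ty":0,"tz":0,"yaw":-0.6}]'

```text
time_s: 34.92
tool_pos: [0.4418, 0.1165, 0.2495]
orientation: [0.0, 0.428, 0.904, 0.0]
ft_force: [0.1, 0.5, 1.3]
finger_gap: 0.0427
gripper_force: 0.0
```

```bash
sed -i 's/12.2+90/12.2/;s/-102.2/-12.2/' chk.py; python3 p.py .5595,.0632,.13,192.2; python3 chk.py; ls pics/c*
```

```text
t 34.9 pos [0.4418 0.1165 0.2495] head 129.36 tilt [ 0.001  0.    -1.   ] F [0.1 0.5 1.3] gap 0.0427 gf 0.0 q7 0.07
.5595,.0632,.13,192.2 tx -0.463 ty 0.229 tz 0.478 yaw -1.047 rows>=4.2 / 8.8
(array([578.6, -20.7]), np.float64(11.0), np.float64(0.915))
(array([560. ,  62.4]), np.float64(12.9), np.float64(0.823))
deck frame [ 1.6 -0. ] -1.2
deck frame [ 1.  85.1] 0.7
rail [328.7 522.7] [167.2 233.6] 82.63456726074219
pics/c257.png
pics/c271.png
pics/c352.png
```

The deck is back at 0 and the blocks haven't moved. Now I'll take them back.

Request:
move_arm --moves '[{"claw":0.3,"tx":-0.463,"ty":0.229,"tz":0,"yaw":-1},{"claw":0.3,"tx":-0.463,"ty":0.229,"tz":0,"yaw":-1},{"claw":0.3,"tx":-0.463,"ty":0.229,"tz":0,"yaw":-1},{"claw":0.3,"tx":-0.463,"ty":0.229,"tz":0,"yaw":-1},{"claw":0.3,"tx":-0.463,"ty":0.229,"tz":0,"yaw":-1},{"claw":0.3,"tx":-0.463,"ty":0.229,"tz":0,"yaw":-1},{"claw":0.3,"tx":-0.463,"ty":0.229,"tz":0,"yaw":-1},{"claw":0.3,"tx":-0.463,"ty":0.229,"tz":0,"yaw":-1},{"claw":0.3,"tx":-0.463,"ty":0.229,"tz":0,"yaw":-1},{"claw":0.3,"tx":-0.463,"ty":0.229,"tz":0,"yaw":-1}]'

```text
time_s: 36.05
tool_pos: [0.559, 0.0631, 0.2489]
orientation: [-0.0, -0.08, 0.997, 0.0]
ft_force: [0.5, 0.4, 0.1]
finger_gap: 0.0553
gripper_force: 0.0
```

```bash
python3 p.py .5595,.0632,.13,192.2
```

```text
t 36.0 pos [0.559  0.0631 0.2489] head -170.8 tilt [-0.001  0.    -1.   ] F [0.5 0.4 0.1] gap 0.0553 gf 0.0 q7 1.1
.5595,.0632,.13,192.2 tx -0.003 ty -0.000 tz 0.476 yaw -0.050 rows>=2.9 / 0.4
```

Request:
move_arm --force 30 --moves '[{"claw":0.3,"tx":-0.002,"ty":0,"tz":0.15,"yaw":-0.05},{"claw":0.3,"tx":-0.002,"ty":0,"tz":0.3,"yaw":-0.05},{"claw":0.3,"tx":-0.002,"ty":0,"tz":0.42,"yaw":-0.05},{"claw":0.3,"tx":-0.002,"ty":0,"tz":0.474,"yaw":-0.05},{"claw":0.3,"tx":-0.002,"ty":0,"tz":0.474,"yaw":-0.05},{"claw":-1,"tx":-0.002,"ty":0,"tz":0.474,"yaw":-0.05},{"claw":-1,"tx":-0.002,"ty":0,"tz":0.474,"yaw":-0.05},{"claw":-1,"tx":-0.002,"ty":0,"tz":0.474,"yaw":-0.05},{"claw":-1,"tx":-0.002,"ty":0,"tz":0.474,"yaw":-0.05},{"claw":-1,"tx":-0.002,"ty":0,"tz":0.474,"yaw":-0.05},{"claw":-1,"tx":-0.002,"ty":0,"tz":0.474,"yaw":-0.05},{"claw":-1,"tx":-0.002,"ty":0,"tz":0.474,"yaw":-0.05}]'

```text
time_s: 37.05
tool_pos: [0.5607, 0.0637, 0.1327]
orientation: [0.002, -0.106, 0.994, -0.0]
ft_force: [-1.2, -0.5, 8.4]
finger_gap: 0.0
gripper_force: 4.1
```

Request:
move_arm --moves '[{"claw":-1,"tx":0,"ty":0,"tz":-0.1,"yaw":0},{"claw":-1,"tx":0,"ty":0,"tz":-0.2,"yaw":0},{"claw":-1,"tx":0,"ty":0,"tz":-0.3,"yaw":0},{"claw":-1,"tx":0,"ty":0,"tz":-0.4,"yaw":0},{"claw":-1,"tx":0,"ty":0,"tz":-0.4,"yaw":0}]'

```text
time_s: 37.47
tool_pos: [0.5616, 0.0641, 0.2358]
orientation: [0.004, -0.106, 0.994, -0.0]
ft_force: [0.9, 0.7, -0.1]
finger_gap: -0.0
gripper_force: 0.0
```

```bash
python3 p.py .563,.28,.2,192.2 .563,.28,.106,192.2
```

```text
t 37.5 pos [0.5616 0.0641 0.2358] head -167.81 tilt [ 0.008  0.    -1.   ] F [ 0.9  0.7 -0.1] gap -0.0 gf 0.0 q7 1.12
.563,.28,.2,192.2 tx -0.187 ty 0.843 tz 0.144 yaw -0.000 rows>=5.3 / 0.0
.563,.28,.106,192.2 tx -0.184 ty 0.844 tz 0.520 yaw -0.000 rows>=6.0 / 0.0
```

The pads slipped over the block's top, so the fingertips reach only about 73 mm and I gripped too high. I'll move aside and recheck the block.

Request:
move_arm --moves '[{"claw":0.3,"tx":0.3,"ty":0.7,"tz":0,"yaw":0},{"claw":0.3,"tx":0.3,"ty":0.7,"tz":0,"yaw":0},{"claw":0.3,"tx":0.3,"ty":0.7,"tz":0,"yaw":0},{"claw":0.3,"tx":0.3,"ty":0.7,"tz":0,"yaw":0},{"claw":0.3,"tx":0.3,"ty":0.7,"tz":0,"yaw":0},{"claw":0.3,"tx":0.3,"ty":0.7,"tz":0,"yaw":0},{"claw":0.3,"tx":0.3,"ty":0.7,"tz":0,"yaw":0}]'

```text
time_s: 38.05
tool_pos: [0.4484, 0.2193, 0.2309]
orientation: [0.0, -0.108, 0.994, -0.0]
ft_force: [0.9, -1.2, 0.2]
finger_gap: 0.0556
gripper_force: 0.0
```

```bash
python3 p.py .5595,.0632,.22,192.2; python3 chk.py; ls pics/c*
```

```text
t 38.0 pos [0.4484 0.2193 0.2309] head -167.6 tilt [ 0.001 -0.001 -1.   ] F [ 0.9 -1.2  0.2] gap 0.0556 gf 0.0 q7 0.78
.5595,.0632,.22,192.2 tx -0.300 ty -0.705 tz 0.044 yaw 0.003 rows>=4.6 / 0.0
(array([578.6, -20.7]), np.float64(11.0), np.float64(0.915))
(array([560. ,  62.8]), np.float64(11.7), np.float64(0.911))
deck frame [ 1.6 -0. ] -1.2
deck frame [ 1.1 85.5] -0.5
rail [212.2 687.7] [111.6  12.8] 26.45314598083496
rail [344.  400.4] [ 53.2 213.5] 77.29597473144531
pics/c257.png
pics/c271.png
pics/c352.png
pics/c383.png
```

Request:
move_arm --moves '[{"claw":0.3,"tx":-0.3,"ty":-0.705,"tz":0,"yaw":0},{"claw":0.3,"tx":-0.3,"ty":-0.705,"tz":0,"yaw":0},{"claw":0.3,"tx":-0.3,"ty":-0.705,"tz":0,"yaw":0},{"claw":0.3,"tx":-0.3,"ty":-0.705,"tz":0,"yaw":0},{"claw":0.3,"tx":-0.3,"ty":-0.705,"tz":0,"yaw":0},{"claw":0.3,"tx":-0.3,"ty":-0.705,"tz":0,"yaw":0},{"claw":0.3,"tx":-0.3,"ty":-0.705,"tz":0.15,"yaw":0},{"claw":0.3,"tx":-0.3,"ty":-0.705,"tz":0.3,"yaw":0},{"claw":0.3,"tx":-0.3,"ty":-0.705,"tz":0.38,"yaw":0},{"claw":0.3,"tx":-0.3,"ty":-0.705,"tz":0.44,"yaw":0},{"claw":0.3,"tx":-0.3,"ty":-0.705,"tz":0.452,"yaw":0},{"claw":0.3,"tx":-0.3,"ty":-0.705,"tz":0.452,"yaw":0}]'

```text
time_s: 39.35
tool_pos: [0.5595, 0.0622, 0.1173]
orientation: [-0.001, -0.106, 0.994, 0.0]
ft_force: [-0.0, 0.2, 0.2]
finger_gap: 0.0556
gripper_force: 0.0
```

Request:
move_arm --force 30 --moves '[{"claw":-1,"tx":0,"ty":0,"tz":0,"yaw":0},{"claw":-1,"tx":0,"ty":0,"tz":0,"yaw":0},{"claw":-1,"tx":0,"ty":0,"tz":0,"yaw":0},{"claw":-1,"tx":0,"ty":0,"tz":0,"yaw":0},{"claw":-1,"tx":0,"ty":0,"tz":0,"yaw":0},{"claw":-1,"tx":0,"ty":0,"tz":0,"yaw":0},{"claw":-1,"tx":0,"ty":0,"tz":0,"yaw":0}]'

```text
time_s: 39.93
tool_pos: [0.5607, 0.0622, 0.1194]
orientation: [0.001, -0.106, 0.994, -0.0]
ft_force: [-0.2, -0.8, 7.5]
finger_gap: 0.0311
gripper_force: 30.6
```

```bash
python3 p.py .563,.28,.2,192.2 .563,.28,.095,192.2
```

```text
t 39.9 pos [0.5607 0.0622 0.1194] head -167.81 tilt [ 0.003 -0.    -1.   ] F [-0.2 -0.8  7.5] gap 0.0311 gf 30.6 q7 1.01
.563,.28,.2,192.2 tx -0.194 ty 0.849 tz -0.322 yaw -0.000 rows>=5.6 / 0.0
.563,.28,.095,192.2 tx -0.193 ty 0.850 tz 0.098 yaw -0.000 rows>=5.3 / 0.0
```

Request:
move_arm --moves '[{"claw":-1,"tx":0,"ty":0,"tz":-0.1,"yaw":0},{"claw":-1,"tx":0,"ty":0,"tz":-0.2,"yaw":0},{"claw":-1,"tx":0,"ty":0,"tz":-0.3,"yaw":0},{"claw":-1,"tx":-0.19,"ty":0.85,"tz":-0.32,"yaw":0},{"claw":-1,"tx":-0.19,"ty":0.85,"tz":-0.32,"yaw":0},{"claw":-1,"tx":-0.19,"ty":0.85,"tz":-0.32,"yaw":0},{"claw":-1,"tx":-0.19,"ty":0.85,"tz":-0.32,"yaw":0},{"claw":-1,"tx":-0.19,"ty":0.85,"tz":-0.32,"yaw":0},{"claw":-1,"tx":-0.19,"ty":0.85,"tz":-0.32,"yaw":0},{"claw":-1,"tx":-0.19,"ty":0.85,"tz":-0.32,"yaw":0},{"claw":-1,"tx":-0.19,"ty":0.85,"tz":-0.32,"yaw":0}]'

```text
time_s: 40.85
tool_pos: [0.5609, 0.28, 0.1978]
orientation: [0.0, -0.107, 0.994, -0.0]
ft_force: [-0.3, -0.9, -0.9]
finger_gap: 0.0314
gripper_force: 30.5
```

```bash
python3 p.py .563,.28,.0945,192.2
```

```text
t 40.9 pos [0.5609 0.28   0.1978] head -167.71 tilt [ 0.    -0.001 -1.   ] F [-0.3 -0.9 -0.9] gap 0.0314 gf 30.5 q7 0.77
.563,.28,.0945,192.2 tx -0.008 ty -0.002 tz 0.413 yaw 0.002 rows>=2.5 / 0.0
```

Request:
move_arm --moves '[{"claw":-1,"tx":0,"ty":0,"tz":0.15,"yaw":0},{"claw":-1,"tx":0,"ty":0,"tz":0.3,"yaw":0},{"claw":-1,"tx":0,"ty":0,"tz":0.37,"yaw":0},{"claw":-1,"tx":0,"ty":0,"tz":0.4,"yaw":0},{"claw":-1,"tx":0,"ty":0,"tz":0.415,"yaw":0},{"claw":-1,"tx":0,"ty":0,"tz":0.415,"yaw":0},{"claw":-1,"tx":0,"ty":0,"tz":0.415,"yaw":0}]'

```text
time_s: 41.43
tool_pos: [0.5623, 0.2799, 0.0956]
orientation: [0.001, -0.106, 0.994, 0.001]
ft_force: [0.6, 0.9, 0.2]
finger_gap: 0.0308
gripper_force: 30.5
```

```bash
python3 p.py
```

```text
t 41.4 pos [0.5623 0.2799 0.0956] head -167.85 tilt [ 0.002  0.001 -1.   ] F [0.6 0.9 0.2] gap 0.0308 gf 30.5 q7 0.69
```

Lower about 2.5 mm to touch, release, rise, then go to bay b.

Request:
move_arm --moves '[{"claw":-1,"tx":0,"ty":0,"tz":0.01,"yaw":0},{"claw":-1,"tx":0,"ty":0,"tz":0.01,"yaw":0},{"claw":-1,"tx":0,"ty":0,"tz":0.01,"yaw":0},{"claw":0.2,"tx":0,"ty":0,"tz":0.01,"yaw":0},{"claw":0.2,"tx":0,"ty":0,"tz":0.01,"yaw":0},{"claw":0.2,"tx":0,"ty":0,"tz":0.01,"yaw":0},{"claw":0.2,"tx":0,"ty":0,"tz":0.01,"yaw":0},{"claw":0.3,"tx":0,"ty":0,"tz":-0.1,"yaw":0},{"claw":0.3,"tx":0,"ty":0,"tz":-0.25,"yaw":0},{"claw":0.3,"tx":0,"ty":0,"tz":-0.4,"yaw":0},{"claw":0.3,"tx":0,"ty":0,"tz":-0.5,"yaw":0},{"claw":0.3,"tx":0,"ty":0,"tz":-0.5,"yaw":0}]'

```text
time_s: 42.43
tool_pos: [0.563, 0.2819, 0.225]
orientation: [0.004, -0.106, 0.994, 0.002]
ft_force: [0.2, 1.1, 0.9]
finger_gap: 0.055
gripper_force: 0.0
```

```bash
python3 p.py .5785,-.0205,.22,192.2; python3 - <<'E'
from h import *
t=avg("top");m=amber(t);print(fitblock({"top":m},.5785,-.02,.03,.008))
E
```

```text
t 42.4 pos [0.563  0.2819 0.225 ] head -167.79 tilt [ 0.008  0.005 -1.   ] F [0.2 1.1 0.9] gap 0.055 gf 0.0 q7 0.79
.5785,-.0205,.22,192.2 tx 0.196 ty -1.195 tz 0.015 yaw 0.000 rows>=7.3 / 0.0
(array([578.6, -20.7]), np.float64(11.0), np.float64(0.801))
```

Request:
move_arm --moves '[{"claw":0.3,"tx":0.196,"ty":-1,"tz":0,"yaw":0},{"claw":0.3,"tx":0.196,"ty":-1,"tz":0,"yaw":0},{"claw":0.3,"tx":0.196,"ty":-1,"tz":0,"yaw":0},{"claw":0.3,"tx":0.196,"ty":-1,"tz":0,"yaw":0},{"claw":0.3,"tx":0.196,"ty":-1,"tz":0,"yaw":0},{"claw":0.3,"tx":0.196,"ty":-1,"tz":0,"yaw":0},{"claw":0.3,"tx":0.196,"ty":-1,"tz":0,"yaw":0},{"claw":0.3,"tx":0.196,"ty":-1,"tz":0,"yaw":0},{"claw":0.3,"tx":0.196,"ty":-1,"tz":0,"yaw":0}]'

```text
time_s: 43.33
tool_pos: [0.5656, 0.025, 0.2178]
orientation: [-0.001, -0.106, 0.994, 0.001]
ft_force: [0.3, 1.2, 0.3]
finger_gap: 0.0555
gripper_force: 0.0
```

```bash
python3 p.py .5785,-.0205,.1175,192.2;python3 - <<'E'
from h import *
t=avg("top");m=amber(t);print(fitblock({"top":m},.563,.28,.004,.008))
E
```

```text
t 43.3 pos [0.5656 0.025  0.2178] head -167.85 tilt [-0.002  0.001 -1.   ] F [0.3 1.2 0.3] gap 0.0555 gf 0.0 q7 1.18
.5785,-.0205,.1175,192.2 tx -0.013 ty -0.190 tz 0.401 yaw -0.001 rows>=2.7 / 0.0
(array([561. , 279.8]), np.float64(16.1), np.float64(0.86))
```

Block A is upright on the board. Next is B.

Request:
move_arm --moves '[{"claw":0.3,"tx":-0.012,"ty":-0.19,"tz":0,"yaw":0},{"claw":0.3,"tx":-0.012,"ty":-0.19,"tz":0,"yaw":0},{"claw":0.3,"tx":-0.012,"ty":-0.19,"tz":0,"yaw":0},{"claw":0.3,"tx":-0.012,"ty":-0.19,"tz":0.12,"yaw":0},{"claw":0.3,"tx":-0.012,"ty":-0.19,"tz":0.25,"yaw":0},{"claw":0.3,"tx":-0.012,"ty":-0.19,"tz":0.35,"yaw":0},{"claw":0.3,"tx":-0.012,"ty":-0.19,"tz":0.4,"yaw":0},{"claw":0.3,"tx":-0.012,"ty":-0.19,"tz":0.4,"yaw":0},{"claw":0.3,"tx":-0.012,"ty":-0.19,"tz":0.4,"yaw":0}]'

```text
time_s: 44.23
tool_pos: [0.5793, -0.0191, 0.1193]
orientation: [-0.0, -0.107, 0.994, 0.0]
ft_force: [0.8, -0.6, 0.6]
finger_gap: 0.0556
gripper_force: 0.0
```

Request:
move_arm --moves '[{"claw":-1,"tx":0,"ty":0,"tz":0,"yaw":0},{"claw":-1,"tx":0,"ty":0,"tz":0,"yaw":0},{"claw":-1,"tx":0,"ty":0,"tz":0,"yaw":0},{"claw":-1,"tx":0,"ty":0,"tz":0,"yaw":0},{"claw":-1,"tx":0,"ty":0,"tz":0,"yaw":0},{"claw":-1,"tx":0,"ty":0,"tz":0,"yaw":0},{"claw":-1,"tx":0,"ty":0,"tz":0,"yaw":0}]'

```text
time_s: 44.82
tool_pos: [0.5803, -0.0207, 0.1208]
orientation: [0.002, -0.106, 0.994, -0.0]
ft_force: [-0.6, -0.8, 6.0]
finger_gap: 0.0311
gripper_force: 30.2
```

```bash
python3 p.py .455,.295,.2,192.2
```

```text
t 44.8 pos [ 0.5803 -0.0207  0.1208] head -167.82 tilt [ 0.003 -0.    -1.   ] F [-0.6 -0.8  6. ] gap 0.0311 gf 30.2 q7 1.17
.455,.295,.2,192.2 tx 0.223 ty 1.340 tz -0.319 yaw -0.000 rows>=8.4 / 0.0
```

Request:
move_arm --moves '[{"claw":-1,"tx":0,"ty":0,"tz":-0.1,"yaw":0},{"claw":-1,"tx":0,"ty":0,"tz":-0.2,"yaw":0},{"claw":-1,"tx":0,"ty":0,"tz":-0.32,"yaw":0},{"claw":-1,"tx":0.22,"ty":1,"tz":-0.32,"yaw":0},{"claw":-1,"tx":0.22,"ty":1,"tz":-0.32,"yaw":0},{"claw":-1,"tx":0.22,"ty":1,"tz":-0.32,"yaw":0},{"claw":-1,"tx":0.22,"ty":1,"tz":-0.32,"yaw":0},{"claw":-1,"tx":0.22,"ty":1,"tz":-0.32,"yaw":0},{"claw":-1,"tx":0.22,"ty":1,"tz":-0.32,"yaw":0},{"claw":-1,"tx":0.22,"ty":1,"tz":-0.32,"yaw":0},{"claw":-1,"tx":0.22,"ty":1,"tz":-0.32,"yaw":0}]'

```text
time_s: 45.73
tool_pos: [0.4707, 0.2155, 0.2]
orientation: [0.001, -0.11, 0.994, 0.001]
ft_force: [0.1, -0.4, -1.1]
finger_gap: 0.0312
gripper_force: 30.4
```

```bash
python3 p.py .455,.295,.096,192.2
```

```text
t 45.7 pos [0.4707 0.2155 0.2   ] head -167.39 tilt [ 0.001  0.001 -1.   ] F [ 0.1 -0.4 -1.1] gap 0.0312 gf 30.4 q7 0.77
.455,.295,.096,192.2 tx -0.008 ty 0.324 tz 0.416 yaw 0.007 rows>=3.2 / 0.1
```

Request:
move_arm --moves '[{"claw":-1,"tx":-0.008,"ty":0.324,"tz":0,"yaw":0},{"claw":-1,"tx":-0.008,"ty":0.324,"tz":0,"yaw":0},{"claw":-1,"tx":-0.008,"ty":0.324,"tz":0,"yaw":0},{"claw":-1,"tx":-0.008,"ty":0.324,"tz":0.15,"yaw":0},{"claw":-1,"tx":-0.008,"ty":0.324,"tz":0.28,"yaw":0},{"claw":-1,"tx":-0.008,"ty":0.324,"tz":0.36,"yaw":0},{"claw":-1,"tx":-0.008,"ty":0.324,"tz":0.4,"yaw":0},{"claw":-1,"tx":-0.008,"ty":0.324,"tz":0.416,"yaw":0},{"claw":-1,"tx":-0.008,"ty":0.324,"tz":0.423,"yaw":0},{"claw":-1,"tx":-0.008,"ty":0.324,"tz":0.423,"yaw":0},{"claw":-1,"tx":-0.008,"ty":0.324,"tz":0.423,"yaw":0}]'

```text
time_s: 46.65
tool_pos: [0.4583, 0.291, 0.0948]
orientation: [0.001, -0.106, 0.994, -0.0]
ft_force: [-2.8, -3.5, 6.8]
finger_gap: 0.0313
gripper_force: 31.4
```

```bash
python3 p.py
```

```text
t 46.6 pos [0.4583 0.291  0.0948] head -167.88 tilt [ 0.002 -0.    -1.   ] F [-2.8 -3.5  6.8] gap 0.0313 gf 31.4 q7 0.51
```

It's in contact with the board. Release, rise, and move away.

Request:
move_arm --moves '[{"claw":0.2,"tx":0,"ty":0,"tz":0,"yaw":0},{"claw":0.2,"tx":0,"ty":0,"tz":0,"yaw":0},{"claw":0.2,"tx":0,"ty":0,"tz":0,"yaw":0},{"claw":0.2,"tx":0,"ty":0,"tz":0,"yaw":0},{"claw":0.3,"tx":0,"ty":0,"tz":-0.1,"yaw":0},{"claw":0.3,"tx":0,"ty":0,"tz":-0.25,"yaw":0},{"claw":0.3,"tx":0,"ty":0,"tz":-0.4,"yaw":0},{"claw":0.3,"tx":0,"ty":0,"tz":-0.6,"yaw":0},{"claw":0.3,"tx":0,"ty":-0.8,"tz":-0.7,"yaw":0},{"claw":0.3,"tx":0,"ty":-0.8,"tz":-0.7,"yaw":0},{"claw":0.3,"tx":0,"ty":-0.8,"tz":-0.7,"yaw":0},{"claw":0.3,"tx":0,"ty":-0.8,"tz":-0.7,"yaw":0}]'

```text
time_s: 47.65
tool_pos: [0.4922, 0.1292, 0.2629]
orientation: [0.0, -0.107, 0.994, -0.0]
ft_force: [0.6, 0.2, -0.4]
finger_gap: 0.0557
gripper_force: 0.0
```

Request:
move_arm --moves '[{"claw":0.3,"tx":0,"ty":-0.8,"tz":0,"yaw":0},{"claw":0.3,"tx":0,"ty":-0.8,"tz":0,"yaw":0},{"claw":0.3,"tx":0,"ty":-0.8,"tz":0,"yaw":0},{"claw":0.3,"tx":0,"ty":-0.8,"tz":0,"yaw":0},{"claw":0.3,"tx":0,"ty":-0.8,"tz":0,"yaw":0},{"claw":0.3,"tx":0,"ty":-0.8,"tz":0,"yaw":0},{"claw":0.3,"tx":0,"ty":-0.8,"tz":0,"yaw":0},{"claw":0.3,"tx":0,"ty":-0.8,"tz":0,"yaw":0}]'

```text
time_s: 48.32
tool_pos: [0.5342, -0.0639, 0.2623]
orientation: [-0.0, -0.106, 0.994, 0.0]
ft_force: [-0.7, 1.1, -0.4]
finger_gap: 0.0552
gripper_force: 0.0
```

```bash
python3 p.py; python3 - <<'E'
from h import *
t=avg("top");s=avg("side");m=amber(t)
for x,y in((.561,.28),(.458,.291)): print(fitblock({"top":m},x,y,.004,.008))
o=np.hstack([cv2.resize(t[120:330,100:400],(400,280)),cv2.resize(s[190:400,150:450],(400,280))])
cv2.imwrite("pics/end.png",np.clip(o*1.6,0,255).astype(np.uint8)[:,:,::-1])
E
```

```text
t 48.3 pos [ 0.5342 -0.0639  0.2623] head -167.77 tilt [-0.     0.001 -1.   ] F [-0.7  1.1 -0.4] gap 0.0552 gf 0.0 q7 1.39
(array([560.3, 279.8]), np.float64(16.0), np.float64(0.861))
(array([455.8, 289.9]), np.float64(13.5), np.float64(0.877))
```

View pics/end.png

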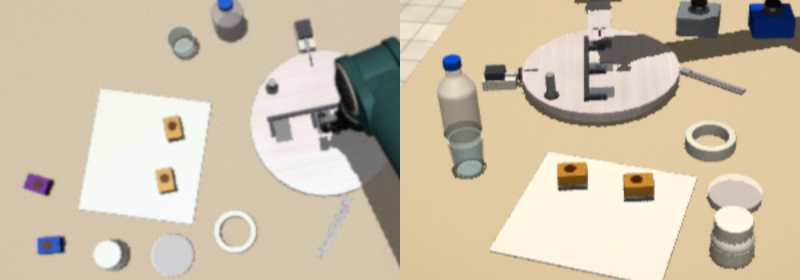

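Both blocks stand upright on the board, the deck is in its first detent and the bystanders in view look unmoved. The plunger is clear, so I'll hand in.

```bash
python3 -c "
from rig import ticket
print(ticket.finish_job())"
```

```text
the job is handed in; nothing more can be done
None
```

Job handed in, no verdict returned: both blocks were set flush, photographed at the second detent with the plunger pressed to its stop, and put back upright on the board, with the turntable back in its first detent.

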